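# Put the lids back on the storage jars

### The arm

A 6-joint arm with a two-finger parallel gripper is mounted at the origin on a cart in front of the work surface, level with it; the furniture and walls round the work are solid. World frame = base frame: x ahead of the robot, y to its left, z up, the work surface at z = 0. Lengths are in m, angles in degrees, forces in N, time in s.
With the tool pointing down it reaches from about 0.275 to 0.875 m from the base axis. Payload 12.5 kg.
Tool frame: the origin (TCP) lies on the centre line of the jaws, within the pads' length; the fingertips stand 8 mm ahead of it and the grasp point (between the pads) lies 11 mm behind it; z points along the fingers, y is the direction in which the jaws open and shut (so a half turn about z gives the same grasp; the last joint's range is limited). The gripper opens to 85 mm and grips with 20 to 120 N. Pads are 22 mm wide; open, the fingers measure 114 mm over their backs; the gripper's body (76 mm by 85 mm) begins 54 mm behind the grasp point. The pads swing forward as they close: fully open they stand 13 mm farther back than shut.
Start: joints at [-75.035, 20.094, 94.641, -0, 65.266, -4.847], TCP at [0.186, -0.517, 0.239] pointing down, gripper open.
Joint ranges: [-157.81, 157.81], [-45, 120.19], [0.68, 151.7], [-89.99, 269.99], [4.06, 180], [-164.3, 164.3]. Speed limits (degrees/s): [127.2, 127.2, 159.86, 180, 180, 180].

### API

Orientations are given as a 3x3 rotation matrix whose columns are the frame's x, y, z axes.
In Python, from rig import * gives the robot as it stands. The module is installed in compiled form; this text tells all that it offers.
- The arm moves only by the tool step_arm, never from a script. Its argument "series" is a list of rows, each a list of 5 numbers: the finger opening in m, from 0 to 0.0854, then the shift along the tool's x, y, z in m, then the turn about the tool's z in degrees. A call has 1 to 12 rows; each row is the pose to reach, as a shift and turn from the pose commanded when the call began, along the tool's axes at that moment; what a row does not reach only later rows make up. A row lasts 1/12 s, in which the tool goes at most 41.7 mm and 7.16 degrees, less where a joint would pass 70% of its speed; a pose out of reach is approached as far as the arm can. A call with a gripper value outside its range is refused whole. The fingers move at their own pace and stop on an object; "force" is the grip in N (left out, the last holds). Time passes only in rows, so rows that repeat a pose let the fingers close. It gives the time, the measured TCP pose, the force and the opening at its end, in the units of the state.
- state(): the state, without advancing time (a new reading comes with each control period).
- read_camera(name): name is "scene" or "top"; returns the picture (480x640x3 uint8, red, green, blue); there is no depth.
- calibration(name): a dict with "fx", "fy", "cx", "cy" (pixels), "k1" (the pictures are not rectified: a ray, as slopes to the right and down, at radius r is drawn at 1 + k1 r^2 times it, then the intrinsics apply), "extrinsics" (4x4, takes a point from camera to world coordinates). Camera axes: x right, y up, looking along -z (the intrinsics and any distortion apply to the point x, -y, -z); pixel columns grow to the right and rows downward; lengths in m; the calibration is good to about 2 mm. A picture is of the moment at which its call begins. calibration takes no time and is no camera call.
- sign_off(): hands the job in, once; it reports no verdict.
The state is a dict: "time": time; "q": joint angles; "dq": joint speeds; "joint_torque": joint torques, N m; "tool_pos": TCP position; "orientation": TCP orientation; "wrist_force": force on the tool from outside, world axes, zero at the start; "torque": the same for the moment, N m; "opening": opening from 0.0 (shut) to 1.0 (fully open).
Only numpy, scipy, OpenCV 4.12 (cv2) and the standard library are available. Lean on these libraries where they do the work, as an engineer would, in place of code of your own. Each camera call takes 0.05 s, during which the arm holds its last target.

### The job

The four storage jars have been washed and dried, and their wooden lids are stacked beside them. Take the lids off the stack one at a time and close every jar with the lid of its own size, plug in the mouth and disc resting flat on the rim all round. Tip over no lid or jar, leave the jars standing about where they are and do not disturb the mug and the garlic.

Things in the scene. Friction and masses are not known exactly. Their poses are not given: they have to be found in the camera images.
- lid_1_centre (a point): Largest of four flat round pale wooden lids, at first at the bottom of the stack, plug on the worktop. Disc 68 mm across, 16 mm thick; under it, concentric, a chamfered plug 52 mm across, 14 mm long; about 55 g. Grip the disc across: beside the plug 14 mm are free below it. Point: centre of the disc, 8 mm below the flat top, 22 mm above the plug's foot; z is the axis, up.
- jar_1_mouth (a point): Largest of four loose open sage-grey jars, about 420 g: 112 mm tall, body 84 mm across; top 24 mm a straight neck 64 mm across, lip 67 mm, mouth 58 mm. Takes the 68 mm lid (3 mm play all round): home when the disc rests on the rim, disc centre 8 mm above this point. Point: centre of the mouth, level with the rim; z is the axis, up.
- lid_2_centre (a point): Second largest of four flat round pale wooden lids, at first standing on the largest lid. Disc 57 mm across, 16 mm thick; under it, concentric, a chamfered plug 41 mm across, 14 mm long; about 40 g. Grip the disc across: beside the plug 14 mm are free below it. Point: centre of the disc, 8 mm below the flat top, 22 mm above the plug's foot; z is the axis, up.
- jar_2_mouth (a point): Second largest of four loose open sage-grey jars, about 330 g: 96 mm tall, body 73 mm across; top 24 mm a straight neck 53 mm across, lip 56 mm, mouth 47 mm. Takes the 57 mm lid (3 mm play all round): home when the disc rests on the rim, disc centre 8 mm above this point. Point: centre of the mouth, level with the rim; z is the axis, up.
- lid_3_centre (a point): Second smallest of four flat round pale wooden lids, at first standing on the second largest lid. Disc 46 mm across, 16 mm thick; under it, concentric, a chamfered plug 30 mm across, 14 mm long; about 28 g. Grip the disc across: beside the plug 14 mm are free below it. Point: centre of the disc, 8 mm below the flat top, 22 mm above the plug's foot; z is the axis, up.
- jar_3_mouth (a point): Second smallest of four loose open sage-grey jars, about 250 g: 80 mm tall, body 62 mm across; top 24 mm a straight neck 42 mm across, lip 45 mm, mouth 36 mm. Takes the 46 mm lid (3 mm play all round): home when the disc rests on the rim, disc centre 8 mm above this point. Point: centre of the mouth, level with the rim; z is the axis, up.
- lid_4_centre (a point): Smallest of four flat round pale wooden lids, at first standing on the second smallest lid. Disc 35 mm across, 16 mm thick; under it, concentric, a chamfered plug 19 mm across, 14 mm long; about 18 g. Grip the disc across: beside the plug 14 mm are free below it. Point: centre of the disc, 8 mm below the flat top, 22 mm above the plug's foot; z is the axis, up.
- jar_4_mouth (a point): Smallest of four loose open sage-grey jars, about 180 g: 66 mm tall, body 51 mm across; top 24 mm a straight neck 31 mm across, lip 34 mm, mouth 25 mm. Takes the 35 mm lid (3 mm play all round): home when the disc rests on the rim, disc centre 8 mm above this point. Point: centre of the mouth, level with the rim; z is the axis, up.
- mug_centre (a point): Bystander: a blue and yellow striped mug, 90 mm across and 97 mm tall, with a handle that makes it 120 mm long, standing right of the work. The point lies on its axis, half-way up.
- garlic_centre (a point): Bystander: a head of garlic, 56 mm across and tall, lying left of the work. The point is its centre.
There are look-alikes about, which are no part of the job. Leave any green or red look-alike of the part that bears lid_1_centre alone.

How it is judged:
By the outcome, as a careful person would: the job done as asked, in the order asked, and still so for the second after the job is handed in, with the robot touching nothing.
It also fails if it takes over 90 s, if anything falls off the work surface, if the arm or the gripper's body presses on something with over 40 N, if the wrist force passes 120 N, or if a joint passes its speed limit or range.

## Working session

There is one attempt and no reset: what is moved stays moved. The work goes in short steps, Python scripts to look and compute and a tool call to move; the robot and the scene stay as the last step left them, time stands still between calls to the robot, and variables do not carry over. Pictures are saved under pics/ and viewed, and the job is handed in when it is done.

Besides the shell and the picture viewer there is one more tool, called after "Request:" by a JSON object that holds its "fn" and its "kwargs". step_arm: Moves the arm, as the interface text tells. Its arguments: {"type":"object","properties":{"series":{"type":"array"},"force":{"type":"number"}},"required":["series"]}

```bash
mkdir -p pics
python3 - <<'E'
from rig import *
import cv2
for n in("scene","top"):
    im=read_camera(n); cv2.imwrite(f"pics/{n}0.png",im[:,:,::-1])
    print(n,calibration(n))
s=state(); print(s)
E
```

```text
scene {'fx': 559.5516612729788, 'fy': 559.5516612729788, 'cx': 320.6151078952673, 'cy': 241.0733706047968, 'k1': 0.024883130402154396, 'extrinsics': array([[ 0.65099046,  0.33022378, -0.68349373, -0.32870491],
       [-0.75901688,  0.27103035, -0.59197629, -0.73647974],
       [-0.01023711,  0.90415419,  0.4270836 ,  0.60313574],
       [ 0.        ,  0.        ,  0.        ,  1.        ]])}
top {'fx': 484.89624837884793, 'fy': 484.89624837884793, 'cx': 314.81494268231523, 'cy': 232.16988683118547, 'k1': -0.03205904272326788, 'extrinsics': array([[ 0.02513527,  0.99239505, -0.12050017,  0.33710317],
       [-0.99966811,  0.02427077, -0.00863682, -0.00752004],
       [-0.0056465 ,  0.12067727,  0.99267573,  1.19333111],
       [ 0.        ,  0.        ,  0.        ,  1.        ]])}
{'time': 0.1, 'q': array([-7.50347569e+01,  2.01213254e+01,  9.46711198e+01,  1.06811880e-03,
        6.52634797e+01, -4.84604605e+00]), 'dq': array([ 0.05662379, -0.17785954, -0.11049062, -0.13805809, -0.00349459,
        0.09051139]), 'joint_torque': array([ 7.13644949e-04, -5.06836331e+01, -2.91875750e+01, -8.25934444e-05,
        2.67071970e-03, -2.10306354e-05]), 'tool_pos': array([ 0.18637866, -0.51717952,  0.23882588]), 'orientation': array([[ 9.40816667e-01,  3.38915836e-01, -2.35696838e-04],
       [ 3.38915904e-01, -9.40816195e-01,  9.47339023e-04],
       [ 9.93207945e-05, -9.71153749e-04, -9.99999523e-01]]), 'wrist_force': array([-0.6731776 ,  0.46597061,  0.09630604]), 'torque': array([-0.03769618,  0.01676871,  0.01272023]), 'opening': 1.0022603110290516}
```

View pics/scene0.png

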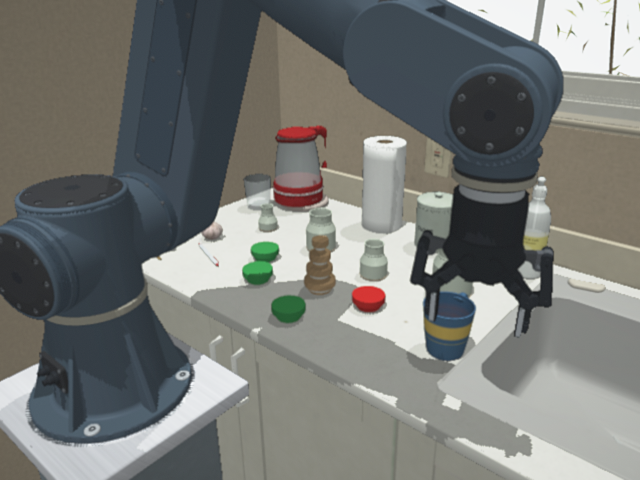

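View pics/top0.png

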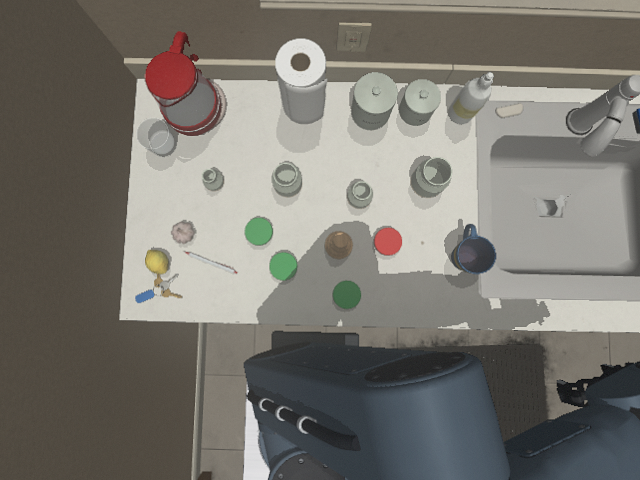

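The top view shows the stack at about (338,244). The jars are at (433,174), (287,177), (360,192) and (212,178), in apparent size order 1, 2, 3, 4. The mug is at (475,254) and the garlic at (182,232). I'll enlarge each.

Run:
```python
import cv2,numpy as np
im=cv2.imread("pics/top0.png")
def c(x,y,h=24):
    a=cv2.resize(im[y-h:y+h,x-h:x+h],(384,384),interpolation=cv2.INTER_CUBIC)
    for i in range(0,2*h,8):
        cv2.putText(a,str(x-h+i),(i*8,10),0,.35,(0,0,255),1);cv2.putText(a,str(y-h+i),(0,i*8+4),0,.35,(0,0,255),1)
        a[::6,i*8]=(0,0,255);a[i*8,::6]=(0,0,255)
    return a
cv2.imwrite("pics/c1.png",np.hstack([c(432,176),c(287,177)]))
cv2.imwrite("pics/c2.png",np.hstack([c(360,192),c(212,178)]))
cv2.imwrite("pics/c3.png",np.hstack([c(338,244),c(475,250)]))
s=cv2.imread("pics/scene0.png")[225:305,270:370]
cv2.imwrite("pics/c4.png",cv2.resize(s,(750,600),interpolation=cv2.INTER_CUBIC))
```

```text
(no output)
```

View pics/c1.png

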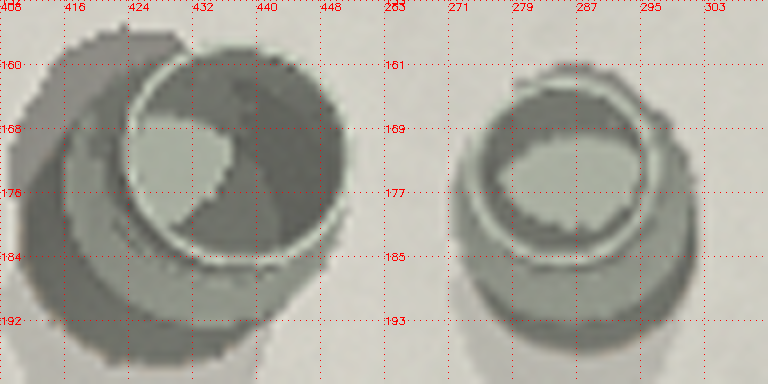

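View pics/c2.png

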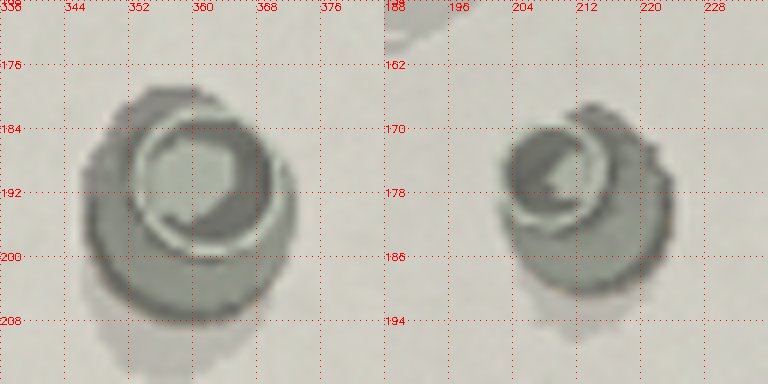

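View pics/c3.png

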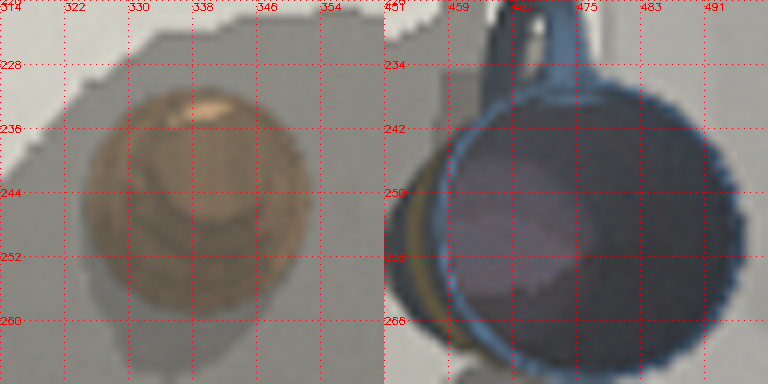

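View pics/c4.png

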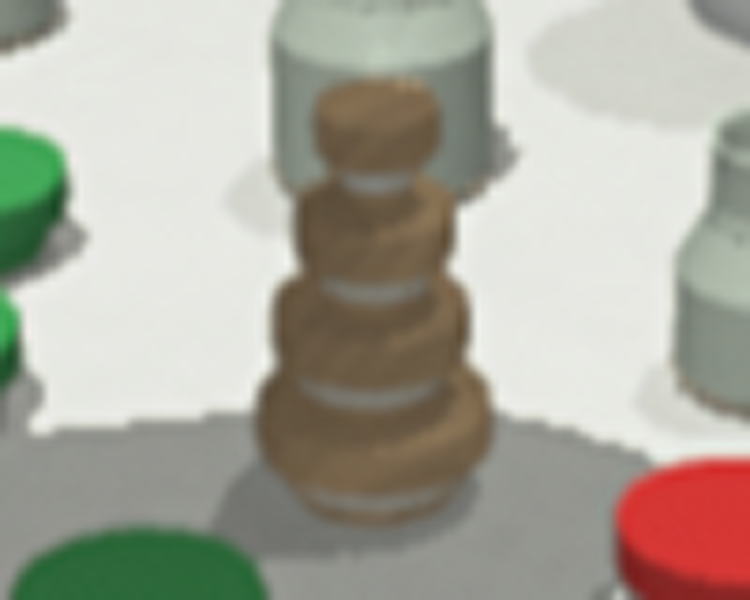

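```bash
cat > h.py <<'E'
import cv2,numpy as np
from rig import *
def proj(n,P):
    c=calibration(n);E=c["extrinsics"];p=(np.atleast_2d(P)-E[:3,3])@E[:3,:3]
    u=np.c_[p[:,0]/-p[:,2],-p[:,1]/-p[:,2]];r2=(u**2).sum(1)[:,None];u=u*(1+c["k1"]*r2)
    return u*[c["fx"],c["fy"]]+[c["cx"],c["cy"]]
def back(n,uv,z):
    c=calibration(n);E=c["extrinsics"];d=(np.array(uv,float)-[c["cx"],c["cy"]])/[c["fx"],c["fy"]];u=d.copy()
    for _ in range(20):u=d/(1+c["k1"]*(u@u))
    v=E[:3,:3]@np.array([u[0],-u[1],-1]);t=(z-E[2,3])/v[2];return E[:3,3]+t*v
def circ(x,y,z,d):
    a=np.linspace(0,2*np.pi,90);return np.c_[x+d/2*np.cos(a),y+d/2*np.sin(a),0*a+z]
def crop(im,n,cx,cy,circs,h=24,S=384):
    k=S/(2*h);a=cv2.resize(im[cy-h:cy+h,cx-h:cx+h],(S,S),interpolation=cv2.INTER_CUBIC)
    for q in circs:
        uv=(proj(n,circ(*q[:4]))-[cx-h,cy-h]+.5)*k
        cv2.polylines(a,[np.round(uv*8).astype(np.int32)],True,q[4] if len(q)>4 else (0,0,255),1,shift=3)
    for i in range(0,2*h,8):
        cv2.putText(a,str(cx-h+i),(int(i*k),10),0,.35,(255,0,0),1);cv2.putText(a,str(cy-h+i),(0,int(i*k)+4),0,.35,(255,0,0),1)
    return a
H=[.112,.096,.080,.066];LIP=[.067,.056,.045,.034];M=[.058,.047,.036,.025];B=[.084,.073,.062,.051]
D=[.068,.057,.046,.035]
def jarc(i,x,y):
    return [(x,y,H[i],LIP[i]),(x,y,H[i],M[i],(0,160,0)),(x,y,0.002,B[i]-.004,(255,0,0))]
E
python3 - <<'E'
from h import *
im=cv2.imread("pics/top0.png")
px=[(437,170.8),(285.5,173.3),(360.5,190.5),(208.5,176)]
cc=[(432,176),(287,177),(360,192),(212,178)]
o=[]
for i in range(4):
    p=back("top",px[i],H[i]);print(i+1,p.round(4));o.append(crop(im,"top",*cc[i],jarc(i,*p[:2])))
p=back("top",(338.3,239.5),.120);print("stack",p)
for z,dz in((.03,68),):pass
o.append(crop(im,"top",338,244,[(p[0],p[1],.120,.035),(p[0],p[1],.03,.068),(p[0],p[1],.09,.046)]))
cv2.imwrite("pics/o1.png",np.hstack(o[:2]));cv2.imwrite("pics/o2.png",np.hstack(o[2:4]));cv2.imwrite("pics/o3.png",np.hstack(o[4:]))
print(back("top",(475,252),.097),back("top",(182,232),.028))
s=cv2.imread("pics/scene0.png")
cs=[(p[0],p[1],.030*k,d,(0,0,255)) for k,d in((1,.068),(2,.057),(3,.046),(4,.035))]
cv2.imwrite("pics/o4.png",crop(s,"scene",320,265,cs,h=50,S=600))
E
```

```text
1 [ 0.6164 -0.2736  0.112 ]
2 [0.606  0.0734 0.096 ]
3 [ 0.5729 -0.1021  0.08  ]
4 [0.6026 0.259  0.066 ]
stack [ 0.45224494 -0.05084198  0.12      ]
[ 0.4337416 -0.3626725  0.097    ] [0.4710843  0.32537887 0.028     ]
```

View pics/o1.png

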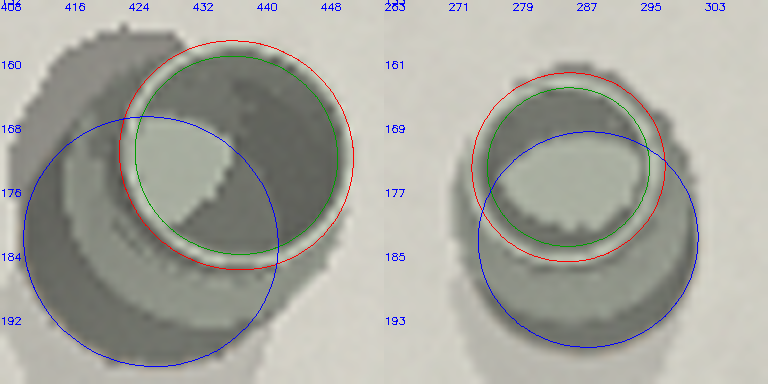

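View pics/o2.png

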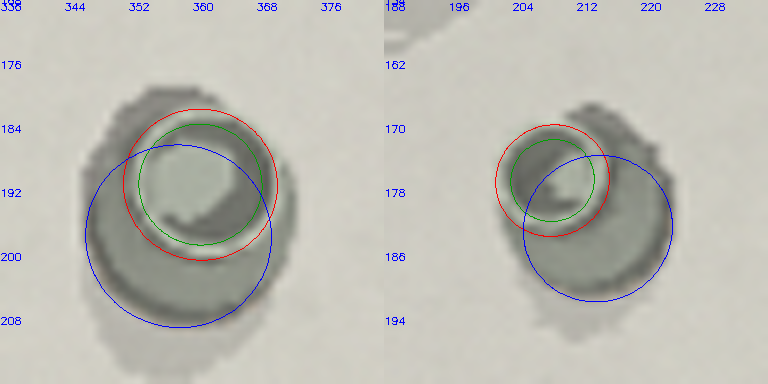

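View pics/o3.png

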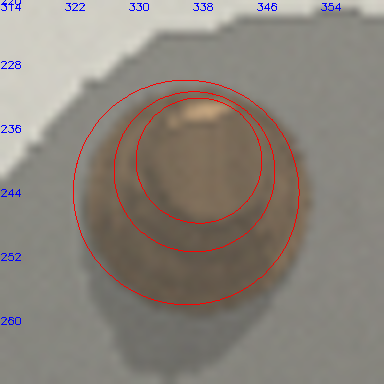

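View pics/o4.png

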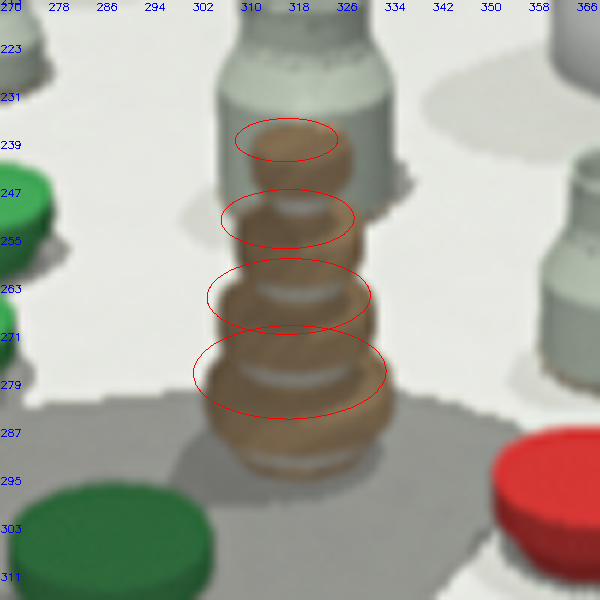

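The jar positions are consistent, with rim sizes matching the overlays. The stack overlay suggests shifting it by about -2 mm in both x and y. I'll go above the stack, square the tool to the world axes, and use the gripper to check camera against arm.

Request:
{"fn": "step_arm", "kwargs": {"series": [[0.085,0.02,-0.017,0.002,4],[0.085,0.05,-0.043,0.005,8],[0.085,0.085,-0.0725,0.01,12],[0.085,0.12,-0.102,0.015,16],[0.085,0.155,-0.132,0.02,19.8],[0.085,0.19,-0.162,0.025,19.8],[0.085,0.225,-0.192,0.03,19.8],[0.085,0.26,-0.222,0.03,19.8],[0.085,0.295,-0.252,0.03,19.8],[0.085,0.33,-0.282,0.03,19.8],[0.085,0.36,-0.307,0.03,19.8],[0.085,0.385,-0.328,0.03,19.8]], "force": 30}}

```text
time: 1.1
tool_pos: [0.4257, -0.0974, 0.2093]
orientation: [[1.0, 0.0, -0.0], [0.0, -1.0, -0.0], [-0.0, 0.0, -1.0]]
wrist_force: [0.3, -1.3, -0.2]
opening: 0.995
```

Request:
{"fn": "step_arm", "kwargs": {"series": [[0.085,0,0,0,0],[0.085,0,0,0,0],[0.085,0,0,0,0]]}}

```text
time: 1.35
tool_pos: [0.4249, -0.0996, 0.2091]
orientation: [[1.0, 0.001, -0.001], [0.001, -1.0, 0.0], [-0.001, -0.0, -1.0]]
wrist_force: [0.6, 0.1, -0.2]
opening: 0.997
```

Run:
```python
from h import *
s=read_camera("scene")[:,:,::-1].copy();t=read_camera("top")[:,:,::-1].copy()
cv2.imwrite("pics/s1.png",s);cv2.imwrite("pics/t1.png",t)
print(state()["tool_pos"])
```

```text
[ 0.42470205 -0.10046117  0.20920263]
```

View pics/s1.png

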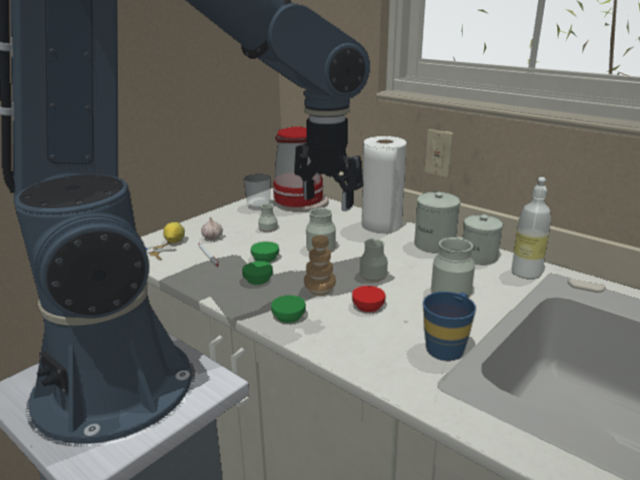

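View pics/t1.png

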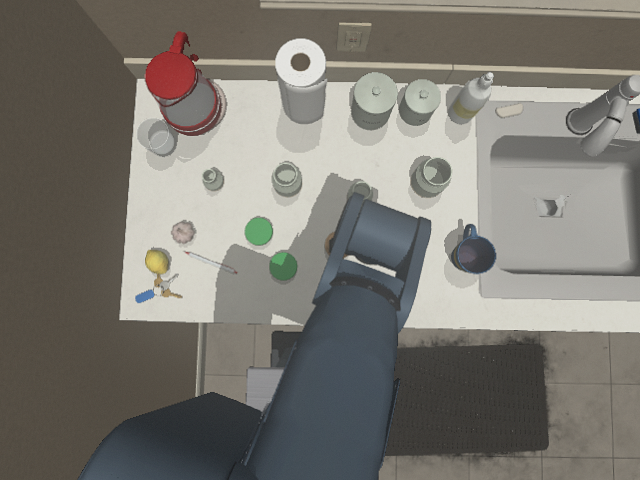

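The scene view shows all four jars: jar 1 (454,265), jar 2 (321,230), jar 3 (374,260), jar 4 (267,217). The stack is at (319,265). The arm hides the stack from the top camera. I'll overlay my estimates on the scene view and project the fingertips.

Run:
```python
from h import *
s=cv2.imread("pics/s1.png")
J=[(.6164,-.2736),(.606,.0734),(.5729,-.1021),(.6026,.259)]
cc=[(454,270),(321,232),(374,260),(267,220)]
o=[crop(s,"scene",*cc[i],jarc(i,*J[i]),h=30) for i in range(4)]
cv2.imwrite("pics/o5.png",np.hstack(o[:2]));cv2.imwrite("pics/o6.png",np.hstack(o[2:]))
p=np.array([.4247,-.1005,.2012])
a=crop(s,"scene",330,185,[],h=40,S=560)
for dy in(-.0425,.0425):
  for dx in(-.011,.011):
    uv=(proj("scene",p+[dx,dy,0])[0]-[290,145]+.5)*7
    cv2.circle(a,tuple(int(v) for v in uv),4,(0,0,255),1);
    uv=(proj("scene",p+[dx,dy,0.013])[0]-[290,145]+.5)*7
    cv2.circle(a,tuple(int(v) for v in uv),4,(0,255,0),1)
cv2.imwrite("pics/o7.png",a)
```

```text
(no output)
```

View pics/o5.png

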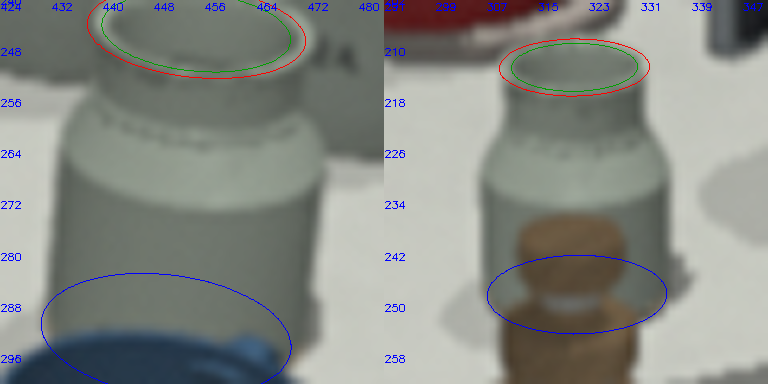

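View pics/o6.png

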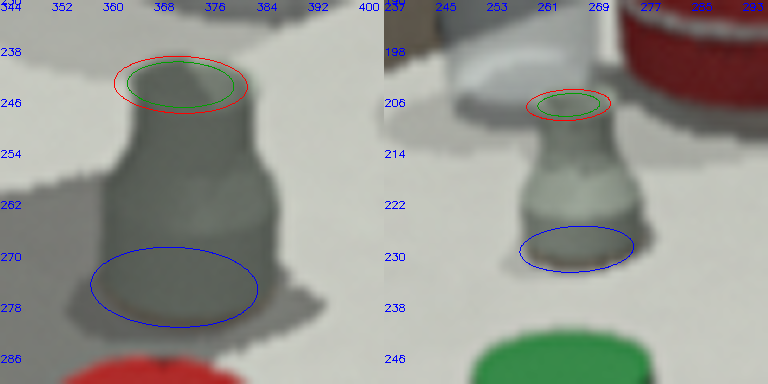

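View pics/o7.png

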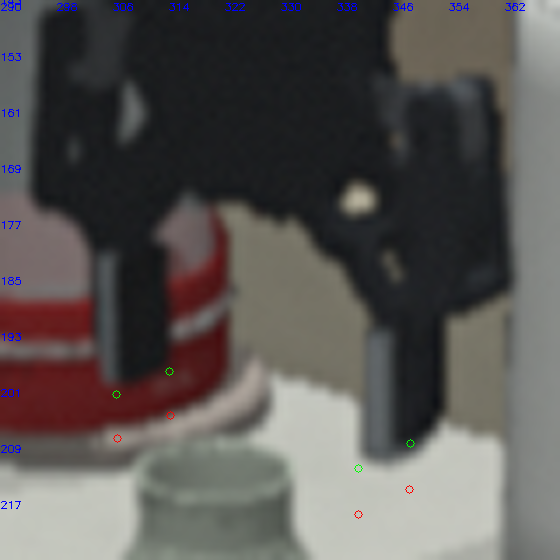

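The fingertip projection matches to within about 0.7 px sideways, with the tips retracted 13 mm as stated. Next I'll go to the smallest lid and grip it along y and then along x. That centres it at a position known from the arm, and both cameras can be calibrated against it.

Request:
{"fn": "step_arm", "kwargs": {"series": [[0.07,0.013,-0.0235,0,0],[0.06,0.0265,-0.0465,0,0],[0.06,0.0265,-0.0465,0.02,0],[0.06,0.0265,-0.0465,0.045,0],[0.055,0.0265,-0.0465,0.07,0],[0.055,0.0265,-0.0465,0.09,0],[0.05,0.0265,-0.0465,0.1,0],[0.05,0.0265,-0.0465,0.105,0],[0.045,0.0265,-0.0465,0.107,0],[0.045,0.0265,-0.0465,0.107,0],[0.045,0.0265,-0.0465,0.107,0],[0.045,0.0265,-0.0465,0.107,0]], "force": 20}}

```text
time: 2.45
tool_pos: [0.4522, -0.0532, 0.1032]
orientation: [[1.0, 0.0, 0.002], [0.0, -1.0, -0.0], [0.002, 0.0, -1.0]]
wrist_force: [-0.0, -0.8, -0.5]
opening: 0.522
```

Run:
```python
from h import *
s=read_camera("scene")[:,:,::-1].copy()
print(state()["tool_pos"])
cv2.imwrite("pics/s2.png",crop(s,"scene",320,255,[],h=50,S=600))
```

```text
[ 0.4521335  -0.05309389  0.10308009]
```

View pics/s2.png

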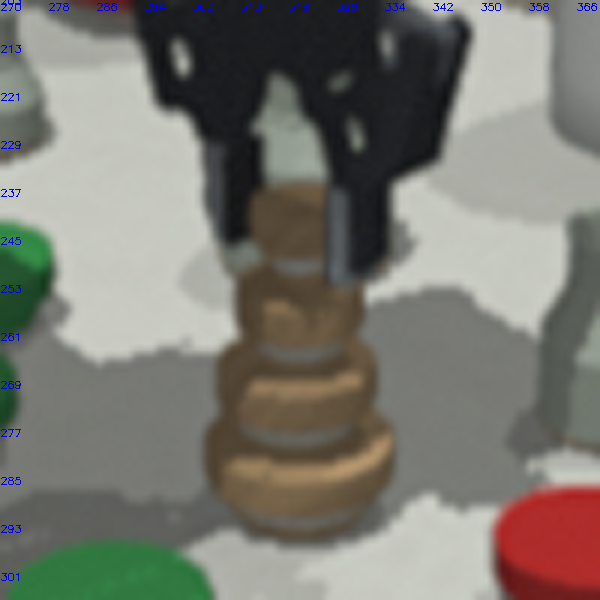

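Both fingers sit beside the top disc, tips in the gap below it and clear of the next lid. Closing gently.

Request:
{"fn": "step_arm", "kwargs": {"series": [[0.038,0,0,0,0],[0.036,0,0,0,0],[0.034,0,0,0,0],[0.032,0,0,0,0],[0.03,0,0,0,0],[0.03,0,0,0,0],[0.03,0,0,0,0]], "force": 20}}

```text
time: 3.08
tool_pos: [0.452, -0.053, 0.1027]
orientation: [[1.0, 0.0, 0.001], [0.0, -1.0, -0.0], [0.001, 0.0, -1.0]]
wrist_force: [-0.4, 0.0, 5.8]
opening: 0.401
```

Request:
{"fn": "step_arm", "kwargs": {"series": [[0.04,0,0,0,0],[0.05,0,0,0,0],[0.06,0,0,0,-4],[0.06,0,0,0,-11],[0.06,0,0,0,-18],[0.06,0,0,0,-25],[0.06,0,0,0,-32],[0.06,0,0,0,-39],[0.06,0,0,0,-46],[0.06,0,0,0,-53],[0.06,0,0,0,-60],[0.06,0,0,0,-67]]}}

```text
time: 4.08
tool_pos: [0.4515, -0.0529, 0.1021]
orientation: [[0.385, 0.923, -0.001], [0.923, -0.385, 0.0], [-0.0, -0.001, -1.0]]
wrist_force: [0.6, -0.4, -0.6]
opening: 0.703
```

Request:
{"fn": "step_arm", "kwargs": {"series": [[0.06,0,0,0,-7],[0.06,0,0,0,-14],[0.06,0,0,0,-21],[0.05,0,0,0,-23],[0.045,0,0,0,-23],[0.042,0,0,0,-23]]}}

```text
time: 4.58
tool_pos: [0.4516, -0.0529, 0.1022]
orientation: [[0.002, 1.0, -0.0], [1.0, -0.002, 0.0], [0.0, -0.0, -1.0]]
wrist_force: [1.2, 1.0, -0.2]
opening: 0.495
```

Request:
{"fn": "step_arm", "kwargs": {"series": [[0.038,0,0,0,0],[0.036,0,0,0,0],[0.034,0,0,0,0],[0.032,0,0,0,0],[0.03,0,0,0,0],[0.03,0,0,0,0],[0.03,0,0,0,0]], "force": 20}}

```text
time: 5.17
tool_pos: [0.4518, -0.053, 0.1024]
orientation: [[-0.0, 1.0, 0.0], [1.0, 0.0, -0.0], [-0.0, 0.0, -1.0]]
wrist_force: [-1.0, 0.2, 1.3]
opening: 0.405
```

Run:
```python
from h import *
s=read_camera("scene")[:,:,::-1].copy();t=read_camera("top")[:,:,::-1].copy()
S=state();print(S["tool_pos"],S["opening"],S["wrist_force"])
cv2.imwrite("pics/s3.png",crop(s,"scene",320,255,[],h=50,S=600))
cv2.imwrite("pics/t3.png",t)
```

```text
[ 0.45175358 -0.05296089  0.10237864] 0.40186549199516414 [ 0.45721401 -0.9075001   2.22983031]
```

View pics/s3.png

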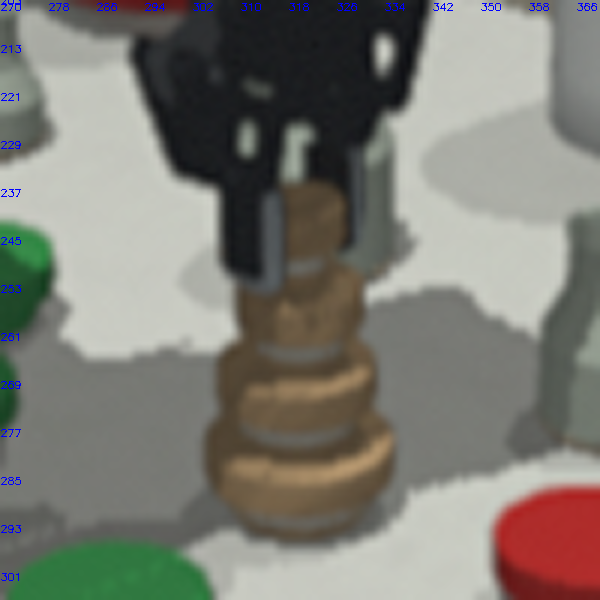

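Run:
```python
from h import *
p=(.4518,-.053)
o=[]
cs=[(*p,.030*k-dz,d,c) for k,d in((1,.068),(2,.057),(3,.046),(4,.035)) for dz,c in ((0.008,(0,0,255)),)]
a=crop(cv2.imread("pics/top0.png"),"top",338,244,cs,h=24,S=400)
b=crop(cv2.imread("pics/s1.png"),"scene",320,265,cs,h=36,S=400)
cv2.imwrite("pics/o8.png",np.hstack([a,b]))
```

```text
(no output)
```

View pics/o8.png

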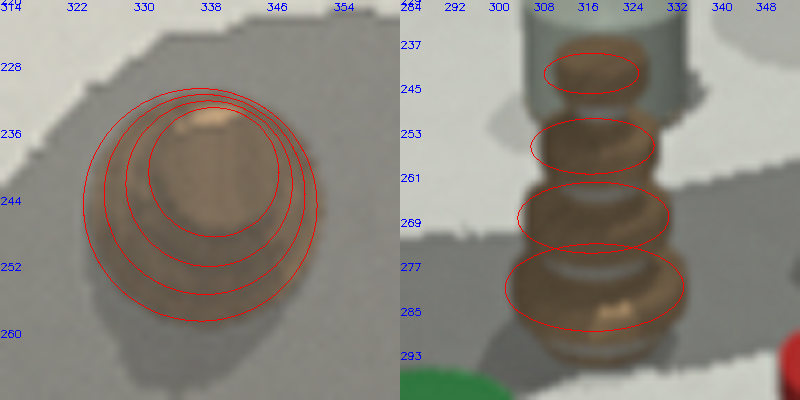

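```bash
python3 - <<'E'
from h import *
px=[(436.6,170.4),(285.1,173.1),(360.7,189.8),(208.2,175.1)]
J=[back("top",px[i],H[i])[:2] for i in range(4)];print(np.round(J,4))
s=cv2.imread("pics/s1.png")
cc=[(454,270),(321,232),(374,260),(267,220)]
import h
pr=h.proj
h.proj=lambda n,P:pr(n,P)+[.9,0]
o=[crop(s,"scene",*cc[i],jarc(i,*J[i]),h=30) for i in range(4)]
cv2.imwrite("pics/o9.png",np.vstack([np.hstack(o[:2]),np.hstack(o[2:])])[:600+168])
E
python3 -c "
import cv2;a=cv2.imread('pics/o9.png');cv2.imwrite('pics/o9b.png',cv2.resize(a,(600,600)))"
```

```text
[[ 0.6173 -0.2727]
 [ 0.6064  0.0743]
 [ 0.5746 -0.1026]
 [ 0.6047  0.2598]]
```

View pics/o9b.png

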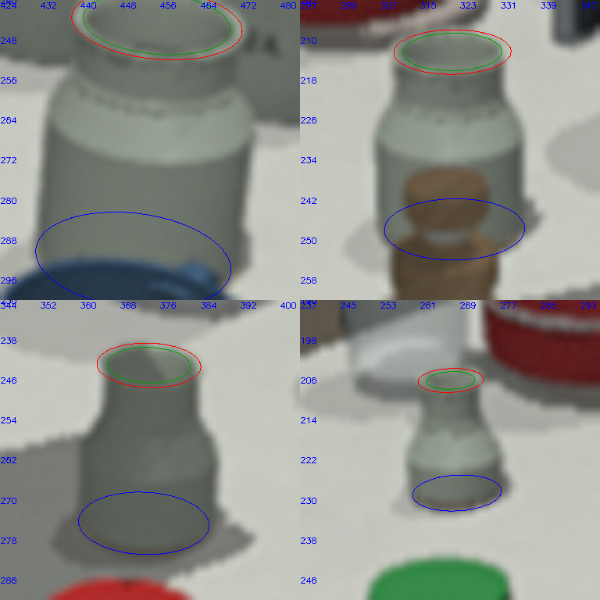

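Jar rims now agree in both views, giving jar 1 (.617,-.273), jar 2 (.606,.074), jar 3 (.575,-.103) and jar 4 (.605,.260). I'll grip firmer, lift straight up, then carry to jar 4.

Request:
{"fn": "step_arm", "kwargs": {"series": [[0.028,0,0,0,0],[0.028,0,0,0,0],[0.028,0,0,-0.004,0],[0.028,0,0,-0.014,0],[0.028,0,0,-0.028,0],[0.028,0,0,-0.044,0],[0.028,0,0,-0.058,0],[0.028,0,0,-0.064,0],[0.028,0,0,-0.064,0]], "force": 40}}

```text
time: 6.02
tool_pos: [0.4524, -0.0531, 0.1679]
orientation: [[-0.0, 1.0, 0.003], [1.0, 0.0, -0.001], [-0.001, 0.003, -1.0]]
wrist_force: [0.0, -0.4, -0.2]
opening: 0.393
```

Request:
{"fn": "step_arm", "kwargs": {"series": [[0.028,0.015,0.007,0,0],[0.028,0.04,0.02,0,0],[0.028,0.07,0.034,0,0],[0.028,0.1,0.049,0,0],[0.028,0.13,0.064,0,0],[0.028,0.16,0.078,0,0],[0.028,0.19,0.093,0,0],[0.028,0.22,0.108,0,0],[0.028,0.25,0.122,0,0],[0.028,0.278,0.136,0,0],[0.028,0.3,0.147,0,0],[0.028,0.313,0.153,0,0]]}}

```text
time: 7.02
tool_pos: [0.605, 0.2624, 0.165]
orientation: [[-0.002, 1.0, -0.001], [1.0, 0.002, -0.0], [-0.0, -0.001, -1.0]]
wrist_force: [0.3, -0.2, 0.0]
opening: 0.388
```

Request:
{"fn": "step_arm", "kwargs": {"series": [[0.028,0,0,0.02,0],[0.028,0,0,0.045,0],[0.028,0,0,0.06,0],[0.028,0,0,0.06,0],[0.028,0,0,0.06,0]]}}

```text
time: 7.43
tool_pos: [0.6041, 0.2599, 0.1053]
orientation: [[-0.0, 1.0, -0.002], [1.0, 0.0, -0.001], [-0.001, -0.002, -1.0]]
wrist_force: [0.1, -0.1, 1.3]
opening: 0.393
```

Run:
```python
from h import *
s=read_camera("scene")[:,:,::-1].copy();t=read_camera("top")[:,:,::-1].copy()
S=state();print(S["tool_pos"],S["opening"],S["wrist_force"])
cv2.imwrite("pics/s4.png",crop(s,"scene",265,205,[],h=36,S=600))
cv2.imwrite("pics/t4.png",t)
```

```text
[0.6051682  0.26018148 0.10730067] 0.3948260923578304 [-0.16487019 -0.94938527  0.99184348]
```

View pics/s4.png

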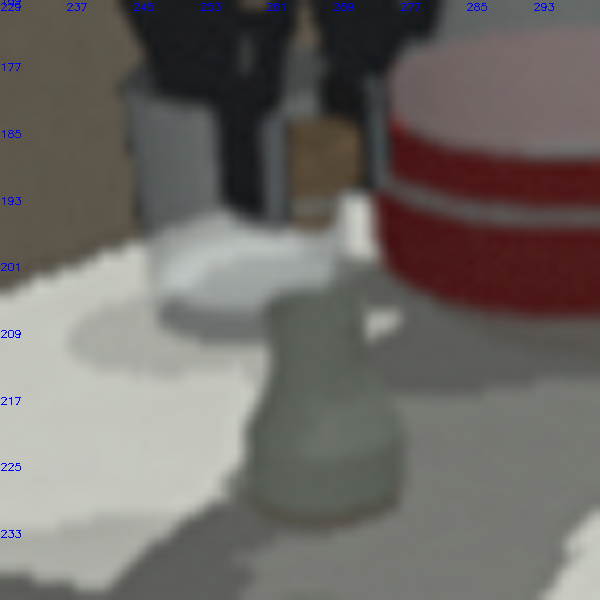

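View pics/t4.png

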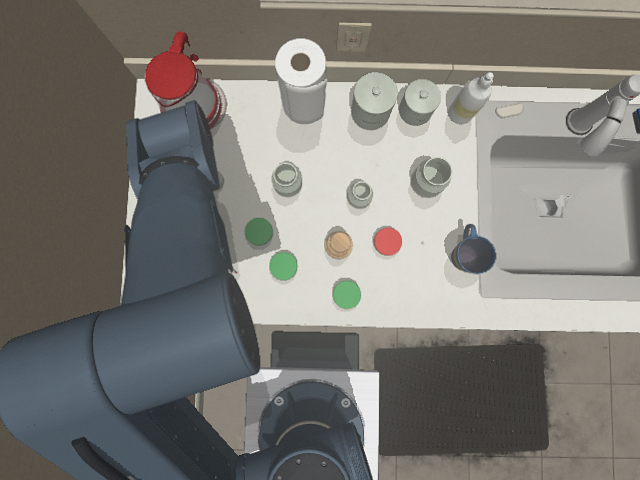

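Run:
```python
from h import *
x,y,z=.6050,.2600,.1065
print(proj("scene",[[x,y,z+.0096],[x,y,z-.0124],[x,y,.066],[x,y,0],[x+.005,y,.066],[x,y-.005,.066]]))
s=cv2.imread("pics/s4.png")
a=cv2.imread("pics/s4.png")
for q in [(x,y,z+.0176,.035),(x,y,z-.0124,.019),(x,y,.066,.034),(x,y,.002,.049),(x,y,.02,.051)]:
    uv=(proj("scene",circ(*q))-[265-36,205-36]+.5)*600/72
    cv2.polylines(a,[np.round(uv*8).astype(np.int32)],True,(0,0,255),1,shift=3)
cv2.imwrite("pics/s4o.png",a)
```

```text
[[264.6650421  187.25709227]
 [265.11970518 195.31376097]
 [265.69101549 205.45117954]
 [266.99299122 228.61127037]
 [267.06710317 204.9021986 ]
 [267.0404692  205.900691  ]]
```

View pics/s4o.png

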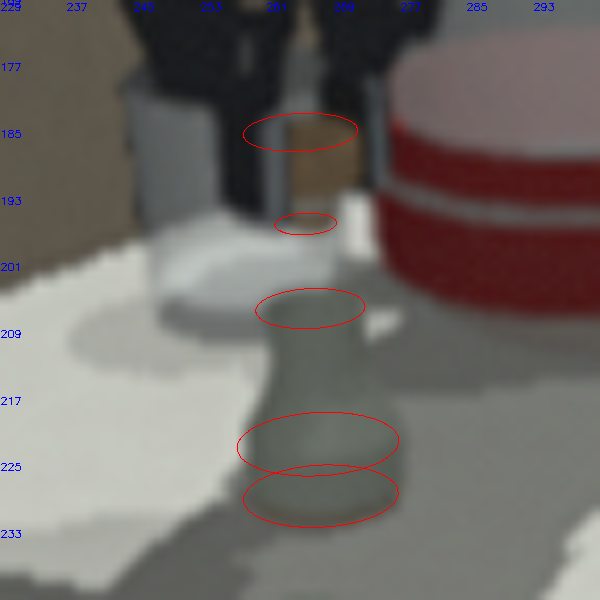

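The lid's plug and the jar mouth share the same camera offset to within about 0.3 px, so they are aligned. Descending slowly while watching the force.

Request:
{"fn": "step_arm", "kwargs": {"series": [[0.028,0,0,0.012,0],[0.028,0,0,0.022,0],[0.028,0,0,0.026,0],[0.028,0,0,0.029,0],[0.028,0,0,0.032,0],[0.028,0,0,0.034,0]]}}

```text
time: 8.03
tool_pos: [0.6051, 0.2602, 0.0726]
orientation: [[-0.0, 1.0, 0.001], [1.0, 0.0, 0.0], [0.0, 0.001, -1.0]]
wrist_force: [-1.2, -0.1, 11.8]
opening: 0.396
```

Request:
{"fn": "step_arm", "kwargs": {"series": [[0.028,0,0,0.002,0],[0.028,0,0,0.004,0],[0.028,0,0,0.006,0],[0.028,0,0,0.007,0]]}}

```text
time: 8.37
tool_pos: [0.609, 0.2612, 0.0707]
orientation: [[-0.0, 1.0, 0.012], [1.0, 0.0, 0.003], [0.003, 0.012, -1.0]]
wrist_force: [-0.2, -2.8, 34.5]
opening: 0.396
```

It contacted about 8 mm above home, at 34 N. Backing off to look.

Request:
{"fn": "step_arm", "kwargs": {"series": [[0.028,0,0,-0.003,0],[0.028,0,0,-0.006,0],[0.028,0,0,-0.007,0],[0.028,0,0,-0.007,0]]}}

```text
time: 8.7
tool_pos: [0.605, 0.2602, 0.0728]
orientation: [[-0.0, 1.0, 0.001], [1.0, 0.0, 0.0], [0.0, 0.001, -1.0]]
wrist_force: [0.8, -1.0, 4.5]
opening: 0.393
```

Run:
```python
from h import *
s=read_camera("scene")[:,:,::-1].copy();t=read_camera("top")[:,:,::-1].copy()
S=state();print(S["tool_pos"],S["opening"],S["wrist_force"],S["torque"])
x,y,z=.6050,.2600,S["tool_pos"][2]
cv2.imwrite("pics/s5.png",np.hstack([crop(s,"scene",265,205,c,h=30,S=400) for c in ([],[(x,y,z+.0176,.035),(x,y,z-.0124,.019),(x,y,.066,.034),(x,y,.02,.051)])]))
cv2.imwrite("pics/t5.png",t)
```

```text
[0.60506472 0.26022955 0.07264521] 0.39601228003945305 [-0.05872089  0.09575046  5.81650198] [ 0.04013698 -0.19394547  0.00417785]
```

View pics/s5.png

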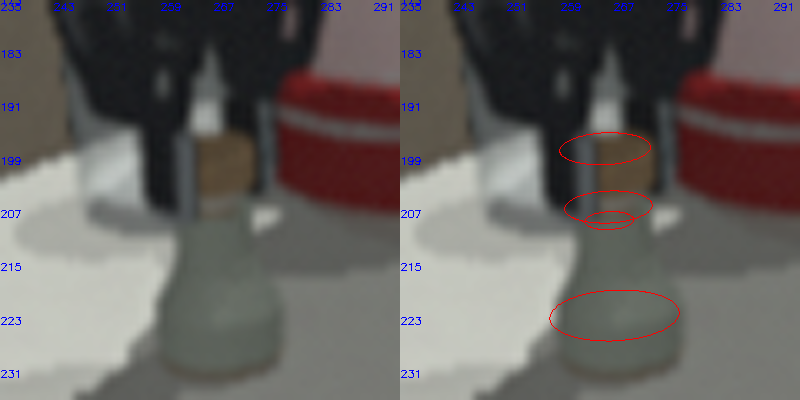

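The lid is where I assumed in the grip, so the plug foot (z≈.060) is already inside the mouth. What touches the rim is most likely a fingertip: the lip is only 1 mm narrower than the disc. The torque sign points to the +x finger, meaning the jar lies slightly towards +x. I'll lift a little, shift +x and try again.

Request:
{"fn": "step_arm", "kwargs": {"series": [[0.028,0,0,-0.002,0],[0.028,0,0.001,-0.002,0],[0.028,0,0.002,-0.002,0],[0.028,0,0.002,0,0],[0.028,0,0.002,0.002,0],[0.028,0,0.002,0.002,0]]}}

```text
time: 9.3
tool_pos: [0.6072, 0.2603, 0.0717]
orientation: [[-0.0, 1.0, 0.001], [1.0, 0.0, 0.0], [0.0, 0.001, -1.0]]
wrist_force: [-4.6, -2.5, 18.2]
opening: 0.394
```

Run:
```python
from rig import *
S=state();print(S["tool_pos"],S["opening"],S["wrist_force"],S["torque"])
```

```text
[0.60719317 0.26026359 0.07171025] 0.39437317330594907 [-4.57707686 -2.5070422  18.21509487] [-0.28837013  1.03421152  0.00307909]
```

Run:
```python
from h import *
s=read_camera("scene")[:,:,::-1].copy()
a=crop(s,"scene",267,207,[],h=15,S=600)
a=cv2.convertScaleAbs(a,alpha=1.8,beta=-40)
cv2.imwrite("pics/s6.png",a)
```

```text
(no output)
```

View pics/s6.png

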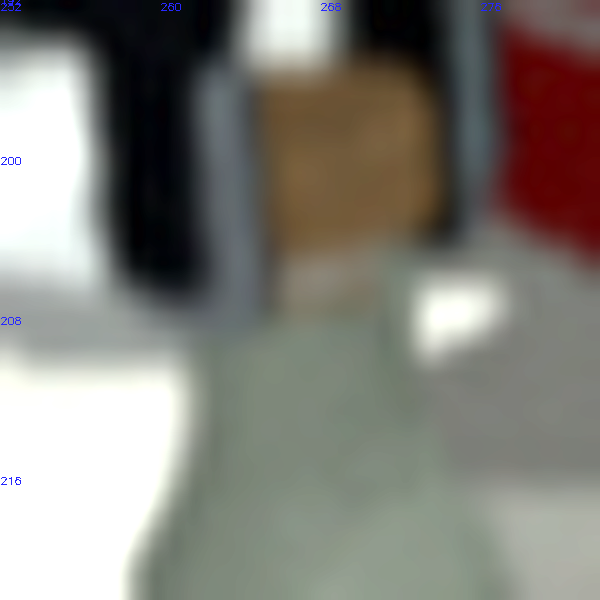

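The enlarged view shows a disc-to-rim gap of about 9 mm, so the plug is about 5 mm inside the mouth and it's the fingertips on the lip. I'll unload slightly and check for leftover side force before releasing into the guided mouth.

Request:
{"fn": "step_arm", "kwargs": {"series": [[0.028,0,0,-0.001,0],[0.028,0,0,-0.0015,0],[0.028,0,0,-0.0015,0],[0.028,0,0,-0.0015,0]]}}

```text
time: 9.68
tool_pos: [0.6069, 0.2602, 0.0724]
orientation: [[-0.0, 1.0, 0.001], [1.0, 0.0, 0.0], [0.0, 0.001, -1.0]]
wrist_force: [-1.9, -0.4, 8.0]
opening: 0.394
```

Run:
```python
from rig import *
S=state();print(S["tool_pos"],S["opening"],S["wrist_force"],S["torque"])
```

```text
[0.60688234 0.26015378 0.07237755] 0.39373456061833934 [-1.85728119 -0.41024811  7.9643196 ] [-0.13521325  0.40821986  0.00307678]
```

Request:
{"fn": "step_arm", "kwargs": {"series": [[0.028,0,0,-0.001,0],[0.028,0,0,-0.001,0],[0.045,0,0,-0.001,0],[0.05,0,0,-0.001,0],[0.055,0,0,-0.001,0],[0.055,0,0,-0.001,0]]}}

```text
time: 10.18
tool_pos: [0.6065, 0.26, 0.0725]
orientation: [[-0.0, 1.0, -0.0], [1.0, 0.0, -0.0], [-0.0, -0.0, -1.0]]
wrist_force: [-0.5, 0.7, 0.2]
opening: 0.643
```

Run:
```python
from h import *
s=read_camera("scene")[:,:,::-1].copy()
S=state();print(S["tool_pos"],S["opening"],S["wrist_force"])
cv2.imwrite("pics/s7.png",crop(s,"scene",267,207,[],h=24,S=600))
```

```text
[0.60656206 0.26004999 0.07260313] 0.6446763002467003 [-0.25380195  0.53096963  0.51750177]
```

View pics/s7.png

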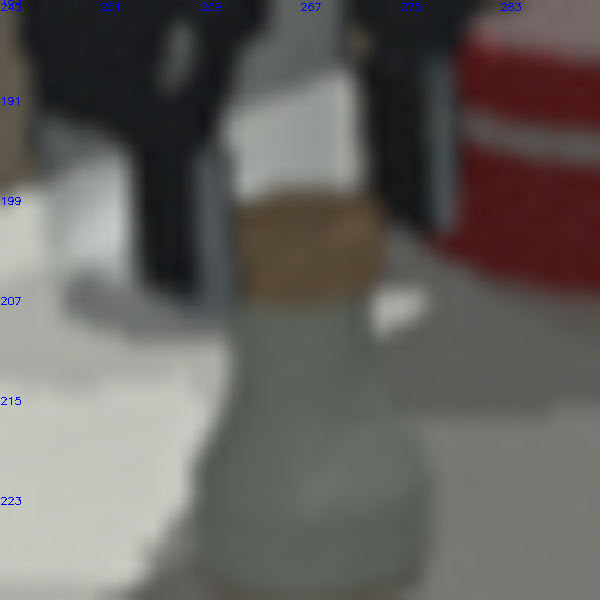

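Lid 4 is seated flat on jar 4. t4.png also gives a clear top view of the stack after lid 4 was removed, so I'll check lid 3's position there while backing off.

Request:
{"fn": "step_arm", "kwargs": {"series": [[0.06,0,0,-0.01,0],[0.065,0,0,-0.03,0],[0.07,0,0,-0.06,0],[0.07,0,0,-0.085,0],[0.07,0,0,-0.095,0]]}}

```text
time: 10.65
tool_pos: [0.608, 0.2606, 0.1724]
orientation: [[-0.0, 1.0, 0.005], [1.0, 0.0, 0.002], [0.002, 0.005, -1.0]]
wrist_force: [1.0, 0.3, 0.4]
opening: 0.816
```

Run:
```python
from h import *
print(state()["tool_pos"])
t=cv2.imread("pics/t4.png")
p=(.4518,-.053)
cs=[(*p,.030*k-.008,d) for k,d in((1,.068),(2,.057),(3,.046))]
a=np.hstack([crop(t,"top",338,244,cs,S=384),crop(t,"top",338,244,[],S=384)])
b=np.hstack([crop(t,"top",432,176,[],S=384),crop(t,"top",360,192,[],S=384)])
cv2.imwrite("pics/o10.png",a);cv2.imwrite("pics/o11.png",b)
```

```text
[0.60797318 0.26055645 0.17240319]
```

View pics/o10.png

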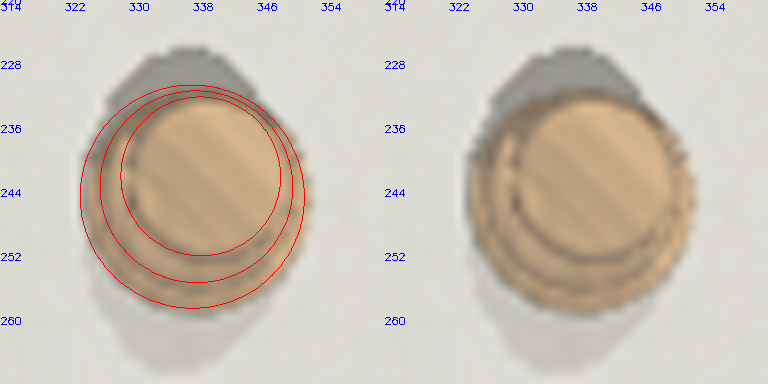

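View pics/o11.png

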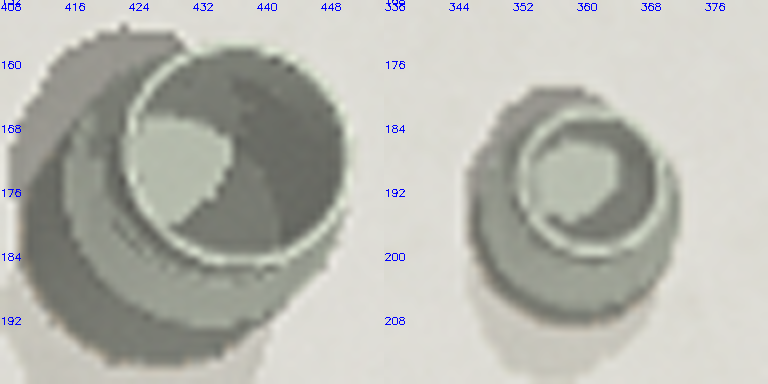

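Lid 3 sits at about (.451,-.0545); the other jars are unmoved. Returning to the stack.

Request:
{"fn": "step_arm", "kwargs": {"series": [[0.07,-0.015,-0.007,0,0],[0.07,-0.04,-0.02,0,0],[0.07,-0.07,-0.035,0,0],[0.07,-0.1,-0.05,0,0],[0.07,-0.132,-0.065,0,0],[0.07,-0.164,-0.081,0,0],[0.07,-0.196,-0.097,0,0],[0.07,-0.228,-0.113,0,0],[0.07,-0.26,-0.129,0,0],[0.07,-0.288,-0.143,0,0],[0.07,-0.306,-0.152,0,0],[0.07,-0.3145,-0.156,0,0]], "force": 20}}

```text
time: 11.65
tool_pos: [0.4495, -0.0562, 0.1679]
orientation: [[0.002, 1.0, -0.0], [1.0, -0.002, -0.0], [-0.0, -0.0, -1.0]]
wrist_force: [0.3, 0.7, 0.1]
opening: 0.819
```

Request:
{"fn": "step_arm", "kwargs": {"series": [[0.068,0,0,0.01,0],[0.066,0,0,0.035,0],[0.064,0,0,0.06,0],[0.062,0,0,0.068,0],[0.06,0,0,0.068,0],[0.058,0,0,0.068,0]]}}

```text
time: 12.15
tool_pos: [0.4511, -0.0539, 0.0999]
orientation: [[-0.001, 1.0, -0.001], [1.0, 0.001, 0.0], [0.0, -0.001, -1.0]]
wrist_force: [-0.5, -0.7, 0.7]
opening: 0.68
```

Run:
```python
from h import *
s=read_camera("scene")[:,:,::-1].copy()
S=state();print(S["tool_pos"],S["opening"],S["wrist_force"])
cv2.imwrite("pics/s8.png",crop(s,"scene",320,255,[],h=40,S=560))
```

```text
[ 0.45142476 -0.05407343  0.10046082] 0.6807832241947843 [-0.02517247 -0.16175139  0.5659933 ]
```

View pics/s8.png

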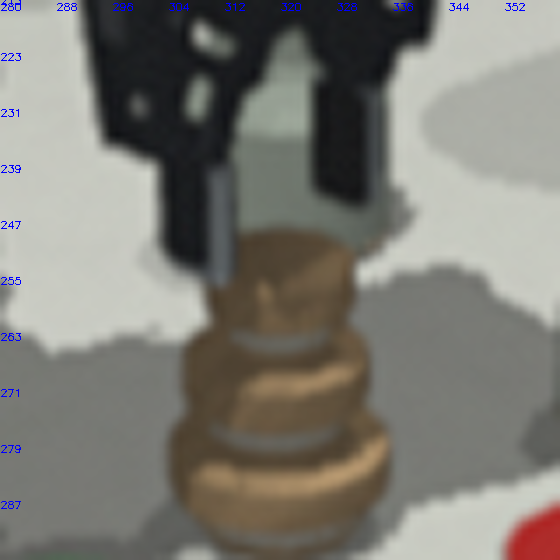

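Fingers straddle lid 3 centrally. Lower so the tips end just above the disc's bottom edge, then squeeze along x.

Request:
{"fn": "step_arm", "kwargs": {"series": [[0.058,0,0,0.01,0],[0.056,0,0,0.018,0],[0.054,0,0,0.0195,0],[0.052,0,0,0.0195,0],[0.049,0,0,0.0195,0],[0.047,0,0,0.0195,0],[0.044,0,0,0.0195,0],[0.041,0,0,0.0195,0],[0.04,0,0,0.0195,0],[0.04,0,0,0.0195,0]], "force": 20}}

```text
time: 13.03
tool_pos: [0.4509, -0.0545, 0.0807]
orientation: [[-0.0, 1.0, 0.001], [1.0, 0.0, -0.0], [-0.0, 0.001, -1.0]]
wrist_force: [-1.1, 1.2, 6.4]
opening: 0.526
```

Request:
{"fn": "step_arm", "kwargs": {"series": [[0.05,0,0,0,0],[0.06,0,0,0,0],[0.064,0,0,0,4],[0.064,0,0,0,11],[0.064,0,0,0,18],[0.064,0,0,0,25],[0.064,0,0,0,32],[0.064,0,0,0,39],[0.064,0,0,0,46],[0.064,0,0,0,53],[0.064,0,0,0,60],[0.064,0,0,0,67]]}}

```text
time: 14.03
tool_pos: [0.4506, -0.0544, 0.0802]
orientation: [[0.923, 0.385, -0.0], [0.385, -0.923, 0.0], [-0.0, -0.0, -1.0]]
wrist_force: [0.7, 0.5, 0.6]
opening: 0.75
```

Request:
{"fn": "step_arm", "kwargs": {"series": [[0.064,0,0,0,7],[0.064,0,0,0,14],[0.06,0,0,0,21],[0.056,0,0,0,23],[0.052,0,0,0,23],[0.049,0,0,0,23],[0.047,0,0,0,23],[0.044,0,0,0,23],[0.041,0,0,0,23],[0.04,0,0,0,23],[0.04,0,0,0,23]]}}

```text
time: 14.95
tool_pos: [0.4508, -0.0544, 0.0804]
orientation: [[1.0, 0.001, 0.0], [0.001, -1.0, 0.0], [0.0, -0.0, -1.0]]
wrist_force: [-0.9, 1.2, 4.0]
opening: 0.529
```

Run:
```python
from h import *
s=read_camera("scene")[:,:,::-1].copy()
S=state();print(S["tool_pos"],S["opening"],S["wrist_force"],S["q"])
cv2.imwrite("pics/s9.png",crop(s,"scene",320,255,[],h=40,S=560))
```

```text
[ 0.45077711 -0.05443923  0.08041563] 0.5297509008669876 [-0.88616795  1.18691017  4.18380874] [-1.27653332e+01  2.48163710e+01  1.15679059e+02  3.27487142e-03
  3.94956848e+01  7.72033719e+01]
```

View pics/s9.png

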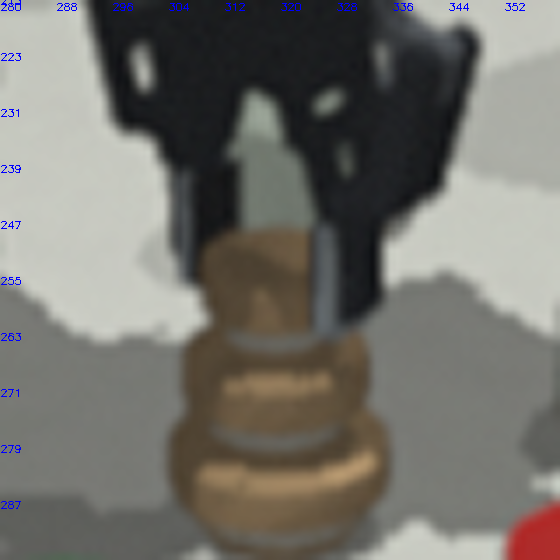

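Lid 3 gripped, tips at the disc's lower edge. Lifting and carrying to jar 3.

Request:
{"fn": "step_arm", "kwargs": {"series": [[0.038,0,0,0,0],[0.038,0,0,0,0],[0.038,0,0,-0.004,0],[0.038,0,0,-0.014,0],[0.038,0,0,-0.028,0],[0.038,0,0,-0.044,0],[0.038,0,0,-0.054,0],[0.038,0,0,-0.057,0]], "force": 40}}

```text
time: 15.67
tool_pos: [0.4515, -0.0546, 0.1392]
orientation: [[1.0, 0.0, 0.003], [0.0, -1.0, -0.001], [0.003, 0.001, -1.0]]
wrist_force: [0.5, -0.3, -0.8]
opening: 0.519
```

Request:
{"fn": "step_arm", "kwargs": {"series": [[0.038,0.012,0.005,0,0],[0.038,0.034,0.0135,0,0],[0.038,0.06,0.0235,0,0],[0.038,0.086,0.0335,0,0],[0.038,0.108,0.0425,0,0],[0.038,0.12,0.047,0,0],[0.038,0.124,0.0486,0,0],[0.038,0.124,0.0486,0.012,0],[0.038,0.124,0.0486,0.022,0],[0.038,0.124,0.0486,0.024,0],[0.038,0.124,0.0486,0.024,0]]}}

```text
time: 16.58
tool_pos: [0.5733, -0.1025, 0.1119]
orientation: [[1.0, 0.0, -0.003], [0.0, -1.0, 0.001], [-0.003, -0.001, -1.0]]
wrist_force: [0.3, -0.3, 1.2]
opening: 0.521
```

```bash
cat > chk.py <<'E'
from h import *
import sys
i=int(sys.argv[1])-1;x,y,off=map(float,sys.argv[2:5]);cx,cy,hh=map(int,sys.argv[5:8])
s=read_camera("scene")[:,:,::-1].copy()
S=state();p=S["tool_pos"];print(p,S["opening"],S["wrist_force"])
PL=D[i]-.016
cs=[(p[0],p[1],p[2]+off+.008,D[i]),(p[0],p[1],p[2]+off-.008,D[i]),(p[0],p[1],p[2]+off-.022,PL),(x,y,H[i],LIP[i],(0,160,0)),(x,y,.02,B[i],(255,0,0))]
cv2.imwrite(sys.argv[8],np.hstack([crop(s,"scene",cx,cy,c,h=hh,S=400) for c in([],cs)]))
E
python3 chk.py 3 .5750 -.1030 .0015 374 245 34 pics/s10.png
```

```text
[ 0.57390561 -0.1027014   0.11274238] 0.5193596518970705 [ 0.42228459  0.85011086 -0.8526299 ]
```

View pics/s10.png

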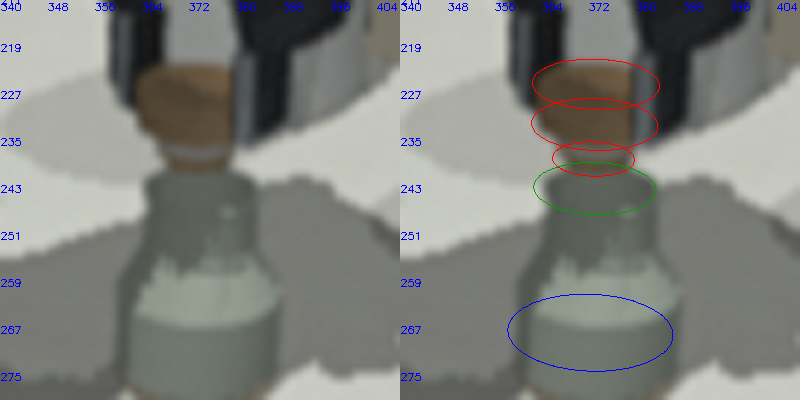

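The lid and the lip agree to about 0.5 px, with the jar slightly to the right. Correcting about 1 mm and lowering.

Request:
{"fn": "step_arm", "kwargs": {"series": [[0.038,0.001,0.001,0.004,0],[0.038,0.001,0.001,0.01,0],[0.038,0.001,0.001,0.014,0],[0.038,0.001,0.001,0.017,0],[0.038,0.001,0.001,0.019,0],[0.038,0.001,0.001,0.021,0]]}}

```text
time: 17.13
tool_pos: [0.5757, -0.104, 0.092]
orientation: [[1.0, 0.0, -0.0], [0.0, -1.0, 0.0], [-0.0, -0.0, -1.0]]
wrist_force: [-0.1, 1.2, -0.5]
opening: 0.519
```

The plug is 8 mm in without force. Lowering to the rim.

Request:
{"fn": "step_arm", "kwargs": {"series": [[0.038,0,0,0.0025,0],[0.038,0,0,0.004,0],[0.038,0,0,0.005,0],[0.038,0,0,0.005,0]]}}

```text
time: 17.47
tool_pos: [0.5757, -0.104, 0.0872]
orientation: [[1.0, 0.0, -0.0], [0.0, -1.0, 0.0], [-0.0, -0.0, -1.0]]
wrist_force: [0.4, 0.3, -1.4]
opening: 0.52
```

```bash
python3 chk.py 3 .5760 -.1040 .0015 374 245 34 pics/s11.png
```

```text
[ 0.57574431 -0.10403721  0.08729331] 0.5207083923788458 [-0.88395394 -0.759138   -0.54224158]
```

View pics/s11.png

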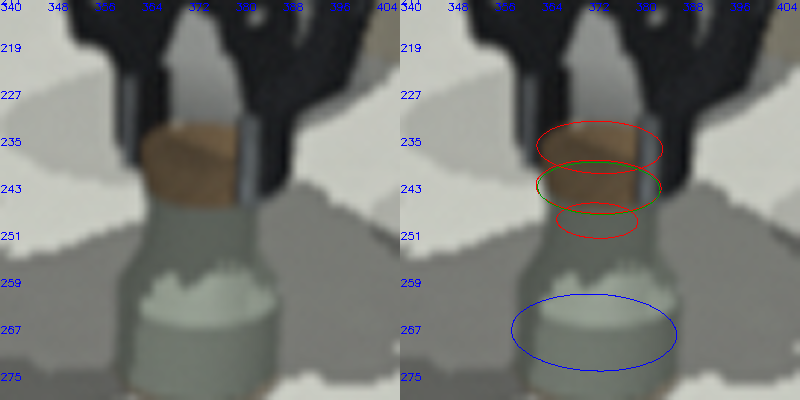

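Lid 3 is down within a millimetre of the rim. Releasing and backing up.

Request:
{"fn": "step_arm", "kwargs": {"series": [[0.038,0,0,0.0005,0],[0.05,0,0,0.0005,0],[0.06,0,0,0.0005,0],[0.065,0,0,0,0],[0.07,0,0,-0.015,0],[0.075,0,0,-0.04,0],[0.08,0,0,-0.06,0],[0.08,0,0,-0.065,0]]}}

```text
time: 18.18
tool_pos: [0.5771, -0.1043, 0.1556]
orientation: [[1.0, 0.0, 0.004], [0.0, -1.0, -0.001], [0.004, 0.001, -1.0]]
wrist_force: [0.5, -0.1, 0.9]
opening: 0.938
```

```bash
python3 chk.py 3 .5760 -.1040 .0015 374 255 50 pics/s12.png
python3 - <<'E'
from h import *
t=read_camera("top")[:,:,::-1].copy();cv2.imwrite("pics/t12.png",t)
p=(.451,-.053)
cs=[(*p,.030*k-.008,d) for k,d in((1,.068),(2,.057))]
cv2.imwrite("pics/o12.png",np.hstack([crop(t,"top",338,244,c,S=384) for c in([],cs)]))
E
```

```text
[ 0.576866   -0.10432375  0.15488315] 0.9400342865500555 [0.53029168 0.26895775 1.09304356]
```

View pics/s12.png

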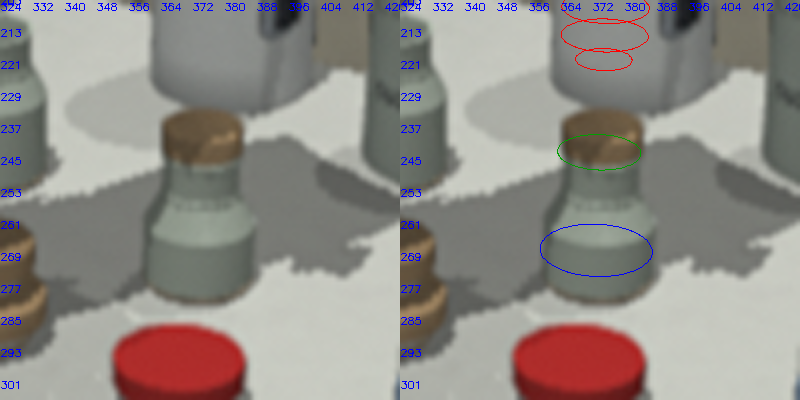

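View pics/o12.png

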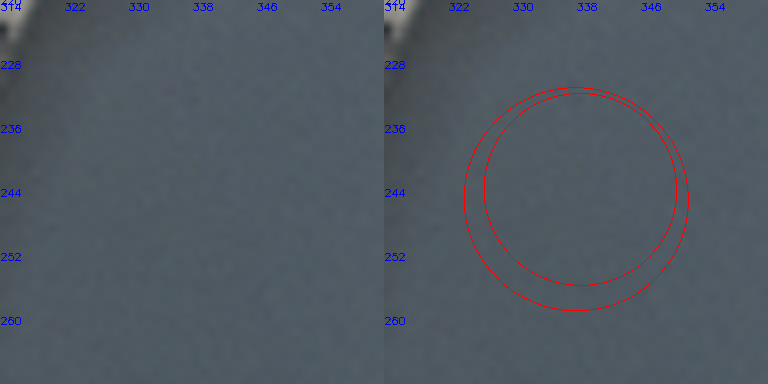

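Lid 3 sits flat on jar 3. Next is lid 2, squeezing along y and then x.

Request:
{"fn": "step_arm", "kwargs": {"series": [[0.082,-0.012,-0.005,0,0],[0.082,-0.035,-0.014,0,0],[0.082,-0.065,-0.026,0,0],[0.082,-0.095,-0.038,0,0],[0.082,-0.116,-0.0465,0,0],[0.08,-0.125,-0.05,0,0],[0.08,-0.125,-0.05,0.015,0],[0.08,-0.125,-0.05,0.04,0],[0.078,-0.125,-0.05,0.065,0],[0.076,-0.125,-0.05,0.078,0],[0.076,-0.125,-0.05,0.08,0],[0.076,-0.125,-0.05,0.08,0]], "force": 20}}

```text
time: 19.28
tool_pos: [0.4505, -0.0541, 0.0714]
orientation: [[1.0, 0.0, -0.002], [0.0, -1.0, 0.0], [-0.002, -0.0, -1.0]]
wrist_force: [0.4, -0.5, 0.5]
opening: 0.891
```

```bash
python3 chk.py 2 .606 .074 .003 320 265 40 pics/s13.png
```

```text
[ 0.4510016  -0.0541949   0.07223137] 0.8897685016134965 [-0.02595996 -0.43753792  0.82404511]
```

View pics/s13.png

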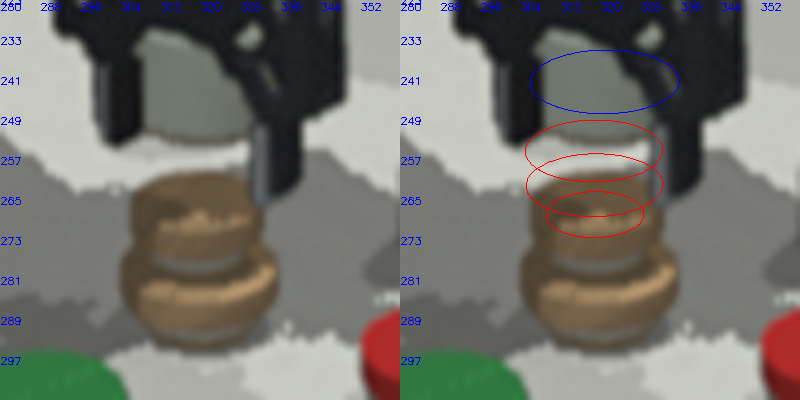

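Alignment over lid 2 is good, apart from the known 0.8 px camera bias. Lowering and squeezing.

Request:
{"fn": "step_arm", "kwargs": {"series": [[0.075,0,0,0.01,0],[0.073,0,0,0.019,0],[0.07,0,0,0.0225,0],[0.066,0,0,0.0225,0],[0.063,0,0,0.0225,0],[0.06,0,0,0.0225,0],[0.057,0,0,0.0225,0],[0.054,0,0,0.0225,0],[0.051,0,0,0.0225,0],[0.051,0,0,0.0225,0],[0.051,0,0,0.0225,0]], "force": 20}}

```text
time: 20.25
tool_pos: [0.451, -0.0541, 0.0503]
orientation: [[1.0, 0.0, 0.001], [0.0, -1.0, -0.0], [0.001, 0.0, -1.0]]
wrist_force: [-1.4, 1.0, 6.2]
opening: 0.657
```

Request:
{"fn": "step_arm", "kwargs": {"series": [[0.06,0,0,0,0],[0.07,0,0,0,0],[0.076,0,0,0,-4],[0.076,0,0,0,-11],[0.076,0,0,0,-18],[0.076,0,0,0,-25],[0.076,0,0,0,-32],[0.076,0,0,0,-39],[0.076,0,0,0,-46],[0.076,0,0,0,-53],[0.076,0,0,0,-60],[0.076,0,0,0,-67]]}}

```text
time: 21.25
tool_pos: [0.4507, -0.0541, 0.0498]
orientation: [[0.385, 0.923, 0.0], [0.923, -0.385, -0.0], [-0.0, 0.0, -1.0]]
wrist_force: [0.9, -0.1, 0.8]
opening: 0.887
```

Request:
{"fn": "step_arm", "kwargs": {"series": [[0.076,0,0,0,-7],[0.076,0,0,0,-14],[0.072,0,0,0,-21],[0.068,0,0,0,-23],[0.064,0,0,0,-23],[0.061,0,0,0,-23],[0.058,0,0,0,-23],[0.055,0,0,0,-23],[0.051,0,0,0,-23],[0.051,0,0,0,-23],[0.051,0,0,0,-23]]}}

```text
time: 22.17
tool_pos: [0.4508, -0.0541, 0.05]
orientation: [[0.0, 1.0, 0.0], [1.0, -0.0, -0.0], [-0.0, 0.0, -1.0]]
wrist_force: [-1.9, -0.4, 5.9]
opening: 0.655
```

```bash
python3 chk.py 2 .606 .074 .0025 320 265 40 pics/s14.png
```

```text
[ 0.45075224 -0.05408507  0.04998128] 0.6546435131959824 [-1.24778242  0.44370584  5.58859375]
```

View pics/s14.png

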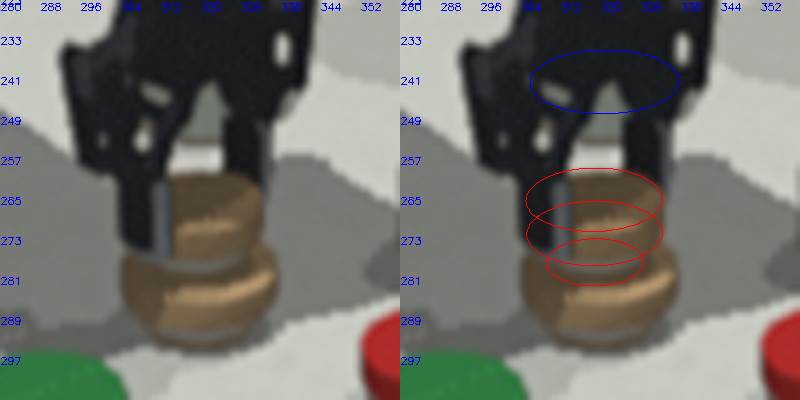

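Request:
{"fn": "step_arm", "kwargs": {"series": [[0.048,0,0,0,0],[0.048,0,0,0,0],[0.048,0,0,-0.004,0],[0.048,0,0,-0.014,0],[0.048,0,0,-0.03,0],[0.048,0,0,-0.05,0],[0.048,0,0,-0.07,0],[0.048,0,0,-0.088,0],[0.048,0,0,-0.1,0],[0.048,0,0,-0.105,0]], "force": 40}}

```text
time: 23.05
tool_pos: [0.4514, -0.0542, 0.1571]
orientation: [[-0.0, 1.0, 0.003], [1.0, 0.0, -0.001], [-0.001, 0.003, -1.0]]
wrist_force: [-0.2, -0.0, -0.3]
opening: 0.644
```

Request:
{"fn": "step_arm", "kwargs": {"series": [[0.048,0.01,0.012,0,0],[0.048,0.028,0.034,0,0],[0.048,0.05,0.061,0,0],[0.048,0.073,0.088,0,0],[0.048,0.096,0.116,0,0],[0.048,0.115,0.139,0,0],[0.048,0.125,0.152,0,0],[0.048,0.1284,0.1556,0,0],[0.048,0.1284,0.1556,0.01,0],[0.048,0.1284,0.1556,0.025,0],[0.048,0.1284,0.1556,0.028,0],[0.048,0.1284,0.1556,0.028,0]]}}

```text
time: 24.05
tool_pos: [0.6048, 0.0736, 0.1254]
orientation: [[0.001, 1.0, -0.003], [1.0, -0.001, -0.0], [-0.0, -0.003, -1.0]]
wrist_force: [0.6, 0.2, 0.3]
opening: 0.65
```

```bash
python3 chk.py 2 .6064 .0743 .002 321 215 36 pics/s15.png
```

```text
[0.60546471 0.07366734 0.12643157] 0.6458141499571749 [ 0.43735233  0.2556862  -0.19955348]
```

View pics/s15.png

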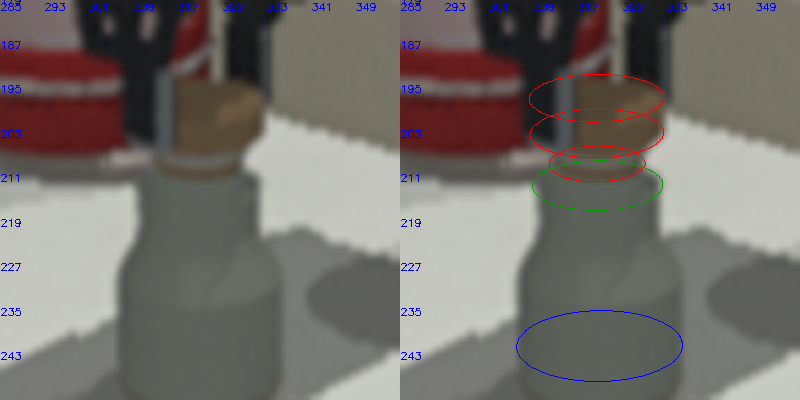

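Lid and jar agree to within 0.2 px. Lowering.

Request:
{"fn": "step_arm", "kwargs": {"series": [[0.048,0.0005,0.0005,0.005,0],[0.048,0.0005,0.0005,0.01,0],[0.048,0.0005,0.0005,0.014,0],[0.048,0.0005,0.0005,0.017,0],[0.048,0.0005,0.0005,0.02,0],[0.048,0.0005,0.0005,0.02,0]]}}

```text
time: 24.6
tool_pos: [0.6065, 0.0748, 0.1062]
orientation: [[-0.0, 1.0, -0.001], [1.0, 0.0, -0.0], [-0.0, -0.001, -1.0]]
wrist_force: [0.8, -0.1, -0.3]
opening: 0.648
```

Request:
{"fn": "step_arm", "kwargs": {"series": [[0.048,0,0,0.002,0],[0.048,0,0,0.0035,0],[0.048,0,0,0.0045,0],[0.048,0,0,0.0045,0]]}}

```text
time: 24.93
tool_pos: [0.6069, 0.0749, 0.1024]
orientation: [[-0.0, 1.0, 0.0], [1.0, 0.0, 0.0], [0.0, 0.0, -1.0]]
wrist_force: [-0.2, -0.3, 0.7]
opening: 0.648
```

```bash
python3 chk.py 2 .6064 .0743 .002 321 215 36 pics/s16.png
```

```text
[0.60682482 0.07486984 0.10236594] 0.6485872704662589 [ 0.76054055 -0.2856586  -0.43842844]
```

View pics/s16.png

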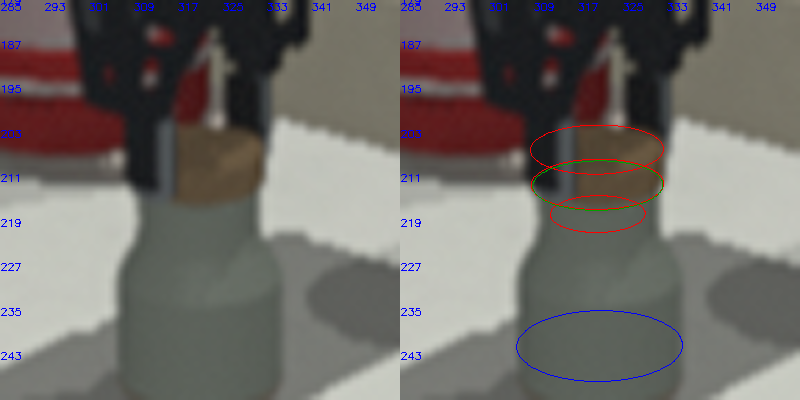

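Lid 2 is home with no force. Releasing and backing up.

Request:
{"fn": "step_arm", "kwargs": {"series": [[0.048,0,0,0,0],[0.06,0,0,0,0],[0.07,0,0,0,0],[0.075,0,0,0,0],[0.082,0,0,-0.012,0],[0.085,0,0,-0.035,0],[0.085,0,0,-0.055,0],[0.085,0,0,-0.06,0]]}}

```text
time: 25.65
tool_pos: [0.6083, 0.075, 0.1664]
orientation: [[-0.0, 1.0, 0.005], [1.0, 0.0, 0.0], [0.0, 0.005, -1.0]]
wrist_force: [0.6, 0.6, 0.8]
opening: 0.995
```

```bash
python3 chk.py 2 .6064 .0743 .002 321 220 36 pics/s17.png
python3 - <<'E'
from h import *
t=read_camera("top")[:,:,::-1].copy();cv2.imwrite("pics/t17.png",t)
p=(.4508,-.0541)
cs=[(*p,.022,.068)]
cv2.imwrite("pics/o17.png",np.hstack([crop(t,"top",338,244,c,S=384) for c in([],cs)]))
E
```

```text
[0.60808634 0.07496198 0.16568499] 0.9979440795823661 [-0.01863129 -0.60858455  0.32653296]
```

View pics/s17.png

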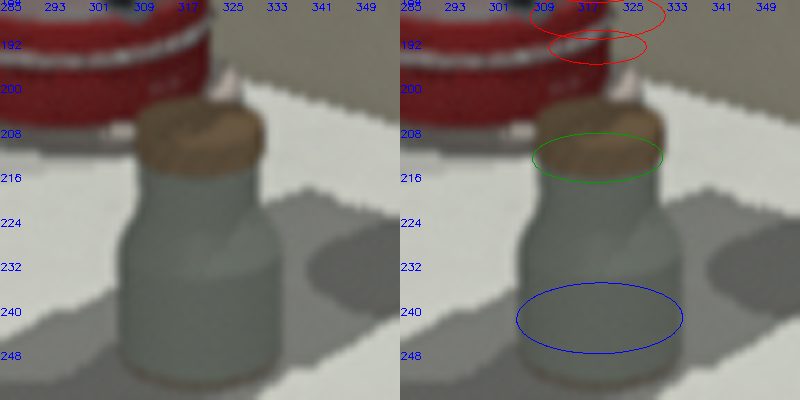

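View pics/o17.png

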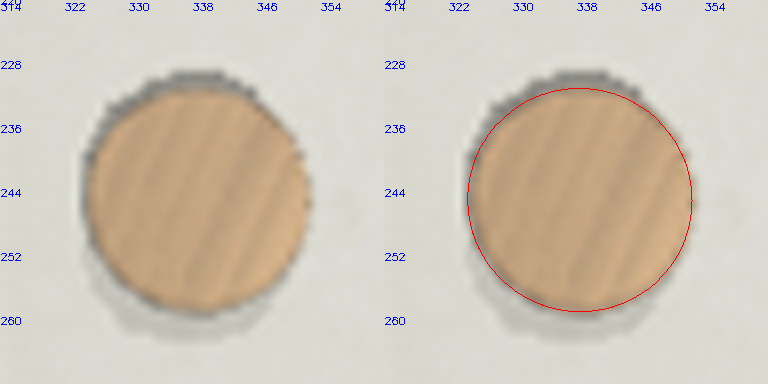

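Lid 2 sits flat. Lid 1 stands alone at (.451,-.054). Going for it.

Request:
{"fn": "step_arm", "kwargs": {"series": [[0.085,-0.01,-0.012,0,0],[0.085,-0.028,-0.034,0,0],[0.085,-0.05,-0.061,0,0],[0.085,-0.074,-0.09,0,0],[0.085,-0.098,-0.119,0,0],[0.085,-0.118,-0.143,0,0],[0.085,-0.129,-0.156,0,0],[0.085,-0.129,-0.156,0.02,0],[0.085,-0.129,-0.156,0.055,0],[0.085,-0.129,-0.156,0.085,0],[0.085,-0.129,-0.156,0.105,0],[0.085,-0.129,-0.156,0.11,0]], "force": 20}}

```text
time: 26.75
tool_pos: [0.4484, -0.0537, 0.049]
orientation: [[0.0, 1.0, -0.006], [1.0, -0.0, 0.001], [0.001, -0.006, -1.0]]
wrist_force: [-0.7, -0.1, -0.7]
opening: 0.994
```

Request:
{"fn": "step_arm", "kwargs": {"series": [[0.085,0,0,0.005,0],[0.085,0,0,0.005,0]]}}

```text
time: 26.92
tool_pos: [0.4506, -0.0541, 0.047]
orientation: [[-0.0, 1.0, -0.001], [1.0, 0.0, 0.0], [0.0, -0.001, -1.0]]
wrist_force: [-0.3, 1.8, 0.1]
opening: 0.991
```

```bash
python3 chk.py 1 .6173 -.2727 .004 320 265 40 pics/s18.png
```

```text
[ 0.45103366 -0.05417635  0.04770602] 0.9947750316979217 [-0.00459871 -0.30663074 -0.26848128]
```

View pics/s18.png

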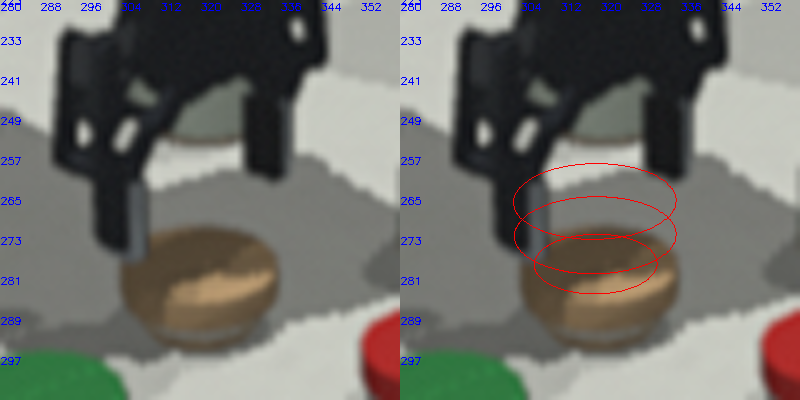

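Request:
{"fn": "step_arm", "kwargs": {"series": [[0.085,0,0,0.012,0],[0.085,0,0,0.024,0],[0.085,0,0,0.0295,0],[0.082,0,0,0.0295,0],[0.078,0,0,0.0295,0],[0.074,0,0,0.0295,0],[0.07,0,0,0.0295,0],[0.066,0,0,0.0295,0],[0.062,0,0,0.0295,0],[0.062,0,0,0.0295,0],[0.062,0,0,0.0295,0]], "force": 20}}

```text
time: 27.88
tool_pos: [0.4512, -0.0542, 0.0186]
orientation: [[-0.0, 1.0, 0.001], [1.0, 0.0, -0.0], [-0.0, 0.001, -1.0]]
wrist_force: [-1.3, 0.2, 8.1]
opening: 0.788
```

Request:
{"fn": "step_arm", "kwargs": {"series": [[0.075,0,0,0,0],[0.085,0,0,0,0],[0.085,0,0,0,4],[0.085,0,0,0,11],[0.085,0,0,0,18],[0.085,0,0,0,25],[0.085,0,0,0,32],[0.085,0,0,0,39],[0.085,0,0,0,46],[0.085,0,0,0,53],[0.085,0,0,0,60],[0.085,0,0,0,67]]}}

```text
time: 28.88
tool_pos: [0.4509, -0.0542, 0.0179]
orientation: [[0.923, 0.385, 0.0], [0.385, -0.923, 0.0], [0.0, 0.0, -1.0]]
wrist_force: [-0.8, -0.0, 0.5]
opening: 0.996
```

Request:
{"fn": "step_arm", "kwargs": {"series": [[0.085,0,0,0,7],[0.085,0,0,0,14],[0.082,0,0,0,21],[0.08,0,0,0,23],[0.077,0,0,0,23],[0.073,0,0,0,23],[0.069,0,0,0,23],[0.065,0,0,0,23],[0.062,0,0,0,23],[0.062,0,0,0,23],[0.062,0,0,0,23]]}}

```text
time: 29.8
tool_pos: [0.4509, -0.0541, 0.018]
orientation: [[1.0, 0.001, 0.0], [0.001, -1.0, 0.0], [0.0, -0.0, -1.0]]
wrist_force: [-1.9, 1.5, 5.8]
opening: 0.786
```

```bash
python3 chk.py 1 .6173 -.2727 .004 320 265 40 pics/s19.png
```

```text
[ 0.45087817 -0.05415496  0.01804893] 0.7886921303359445 [-2.18642721  1.31002742  6.3805025 ]
```

View pics/s19.png

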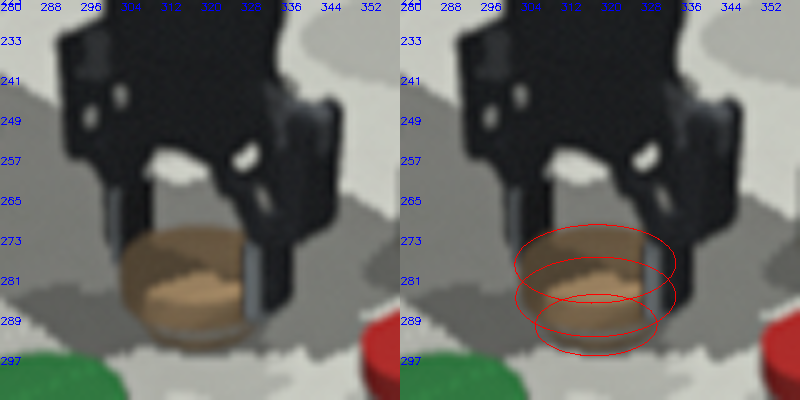

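Request:
{"fn": "step_arm", "kwargs": {"series": [[0.06,0,0,0,0],[0.06,0,0,0,0],[0.06,0,0,-0.004,0],[0.06,0,0,-0.015,0],[0.06,0,0,-0.035,0],[0.06,0,0,-0.06,0],[0.06,0,0,-0.085,0],[0.06,0,0,-0.11,0],[0.06,0,0,-0.135,0],[0.06,0,0,-0.15,0],[0.06,0,0,-0.157,0],[0.06,0,0,-0.157,0]], "force": 40}}

```text
time: 30.85
tool_pos: [0.4514, -0.0543, 0.1759]
orientation: [[1.0, 0.001, 0.002], [0.001, -1.0, -0.001], [0.002, 0.001, -1.0]]
wrist_force: [0.3, -0.7, -0.8]
opening: 0.775
```

Request:
{"fn": "step_arm", "kwargs": {"series": [[0.06,0.006,0.008,0,0],[0.06,0.019,0.025,0,0],[0.06,0.037,0.049,0,0],[0.06,0.056,0.074,0,0],[0.06,0.075,0.099,0,0],[0.06,0.094,0.124,0,0],[0.06,0.113,0.149,0,0],[0.06,0.132,0.173,0,0],[0.06,0.149,0.196,0,0],[0.06,0.161,0.211,0,0],[0.06,0.1664,0.2186,0,0],[0.06,0.1664,0.2186,0,0]]}}

```text
time: 31.85
tool_pos: [0.6174, -0.2747, 0.1721]
orientation: [[1.0, -0.001, -0.002], [-0.001, -1.0, 0.001], [-0.002, -0.001, -1.0]]
wrist_force: [0.6, 0.3, -0.9]
opening: 0.778
```

Request:
{"fn": "step_arm", "kwargs": {"series": [[0.06,0,0,0.01,0],[0.06,0,0,0.024,0],[0.06,0,0,0.032,0],[0.06,0,0,0.034,0],[0.06,0,0,0.034,0]]}}

```text
time: 32.27
tool_pos: [0.6167, -0.2721, 0.1397]
orientation: [[1.0, 0.001, -0.002], [0.001, -1.0, 0.001], [-0.002, -0.001, -1.0]]
wrist_force: [-0.3, 0.0, -1.0]
opening: 0.782
```

```bash
python3 chk.py 1 .6173 -.2727 .004 455 245 40 pics/s20.png
```

```text
[ 0.6171264  -0.27239599  0.14064038] 0.7744292637485042 [-0.32594181 -0.7098689  -0.10924793]
```

View pics/s20.png

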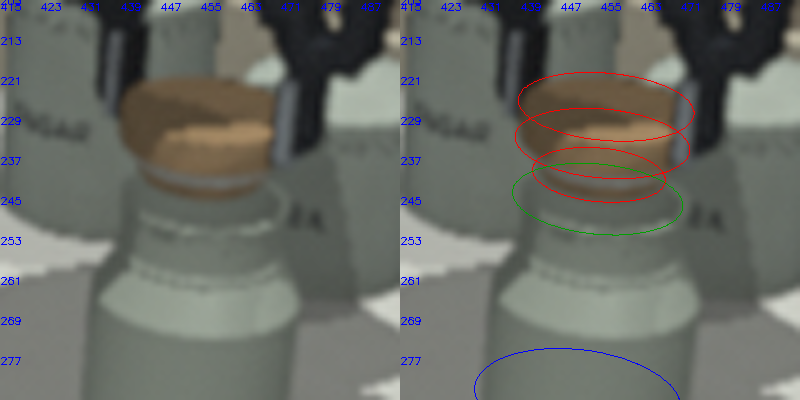

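Run:
```python
from h import *
s=read_camera("scene")[:,:,::-1].copy()
x,y=.6173,-.2727
a=crop(s,"scene",455,245,[],h=25,S=600)
b=crop(s,"scene",455,245,[(x,y,.112,.067,(0,160,0)),(x+.0013,y-.0015,.112,.067,(0,0,255)),(x+.0013,y-.0015,.112,.058,(0,0,255))],h=25,S=600)
cv2.imwrite("pics/s21.png",cv2.convertScaleAbs(a,alpha=1.6,beta=-30));cv2.imwrite("pics/s21b.png",cv2.convertScaleAbs(b,alpha=1.6,beta=-30))
```

```text
(no output)
```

View pics/s21.png

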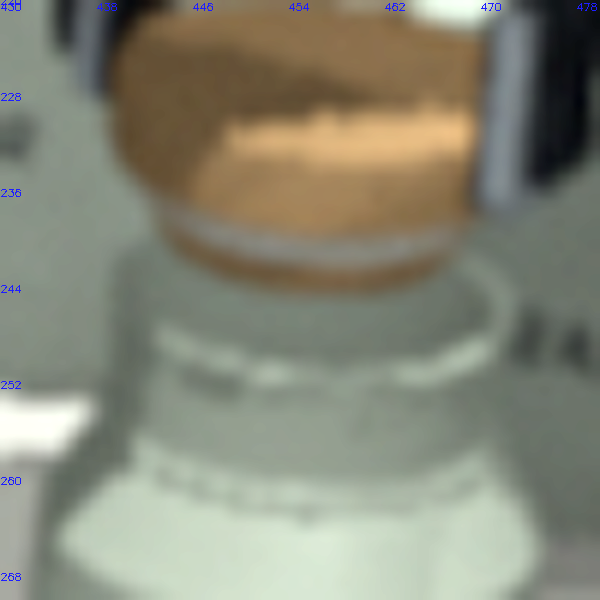

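View pics/s21b.png

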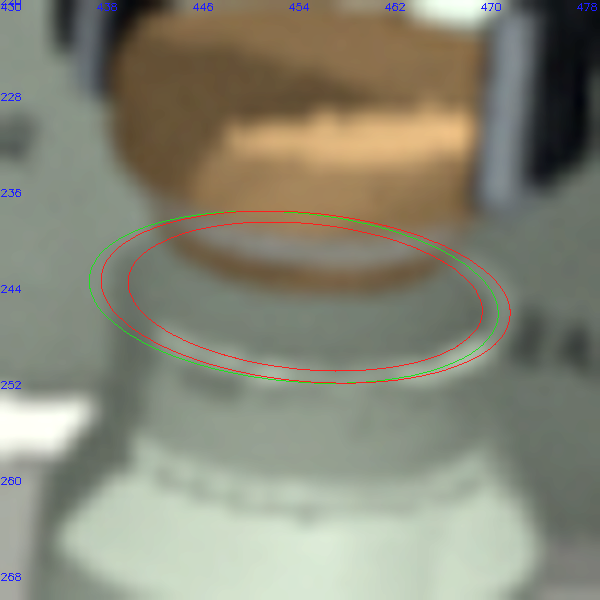

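The jar is about 1.3 mm to the right relative to the lid. Correcting and lowering.

Request:
{"fn": "step_arm", "kwargs": {"series": [[0.06,0.001,0.001,0.004,0],[0.06,0.001,0.001,0.01,0],[0.06,0.001,0.001,0.014,0],[0.06,0.001,0.001,0.017,0],[0.06,0.001,0.001,0.019,0],[0.06,0.001,0.001,0.02,0]]}}

```text
time: 32.87
tool_pos: [0.6181, -0.2737, 0.1203]
orientation: [[1.0, 0.0, -0.0], [0.0, -1.0, 0.0], [-0.0, -0.0, -1.0]]
wrist_force: [-0.7, 0.6, -1.3]
opening: 0.777
```

Request:
{"fn": "step_arm", "kwargs": {"series": [[0.06,0,0,0.002,0],[0.06,0,0,0.003,0],[0.06,0,0,0.0045,0],[0.06,0,0,0.0045,0]]}}

```text
time: 33.2
tool_pos: [0.6184, -0.2738, 0.1165]
orientation: [[1.0, 0.0, 0.0], [0.0, -1.0, -0.0], [0.0, 0.0, -1.0]]
wrist_force: [-0.7, 0.7, -0.8]
opening: 0.779
```

```bash
python3 chk.py 1 .6173 -.2727 .004 455 245 40 pics/s22.png
```

```text
[ 0.61837817 -0.27376036  0.1164549 ] 0.7764967455332019 [ 0.02510075 -0.65180723  1.68278716]
```

View pics/s22.png

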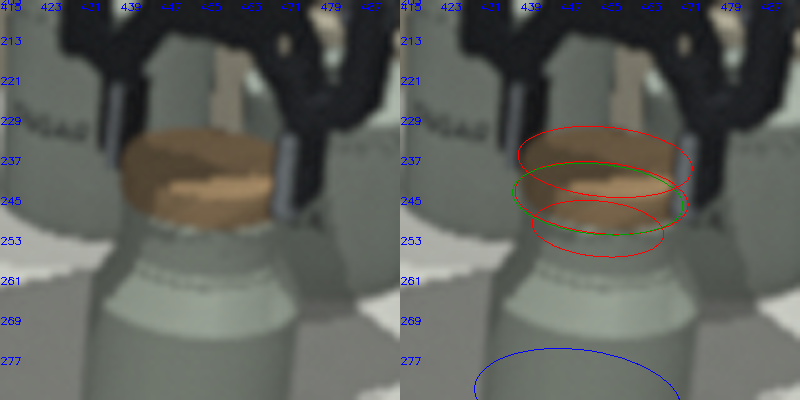

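Lid 1 is home. Releasing, rising, then moving the arm to the far right at the starting height so both cameras are clear for the last check.

Request:
{"fn": "step_arm", "kwargs": {"series": [[0.06,0,0,0,0],[0.07,0,0,0,0],[0.08,0,0,0,0],[0.085,0,0,0,0],[0.085,0,0,0,0],[0.085,0,0,-0.012,0],[0.085,0,0,-0.035,0],[0.085,0,0,-0.065,0],[0.085,0,0,-0.095,0],[0.085,0,0,-0.12,0],[0.085,0,0,-0.13,0],[0.085,0,0,-0.13,0]]}}

```text
time: 34.25
tool_pos: [0.6191, -0.2741, 0.2497]
orientation: [[1.0, 0.0, 0.004], [0.0, -1.0, -0.002], [0.004, 0.002, -1.0]]
wrist_force: [0.4, -0.5, -1.0]
opening: 0.994
```

Request:
{"fn": "step_arm", "kwargs": {"series": [[0.085,-0.02,0.01,0,0],[0.085,-0.05,0.03,0,0],[0.085,-0.08,0.05,0,0],[0.085,-0.11,0.07,0,0],[0.085,-0.14,0.09,0,0],[0.085,-0.17,0.11,0,0],[0.085,-0.2,0.13,0,0],[0.085,-0.23,0.15,0,0],[0.085,-0.26,0.17,0,0],[0.085,-0.28,0.185,0,0],[0.085,-0.29,0.195,0,0],[0.085,-0.29,0.2,0,0]]}}

```text
time: 35.25
tool_pos: [0.3265, -0.4746, 0.2452]
orientation: [[1.0, -0.002, -0.001], [-0.002, -1.0, 0.002], [-0.001, -0.002, -1.0]]
wrist_force: [0.2, -0.2, -0.2]
opening: 0.992
```

Run:
```python
from h import *
s=read_camera("scene")[:,:,::-1].copy();t=read_camera("top")[:,:,::-1].copy()
S=state();print(S["time"],S["tool_pos"])
cv2.imwrite("pics/s23.png",cv2.resize(s[160:360,190:490],(800,533),interpolation=cv2.INTER_CUBIC));cv2.imwrite("pics/t23.png",t)
cc=[(437,170),(287,175),(360,190),(210,176)]
o=[crop(t,"top",*c,[],h=24,S=300) for c in cc]
cv2.imwrite("pics/o23.png",np.vstack([np.hstack(o[:2]),np.hstack(o[2:])]))
```

```text
35.35 [ 0.32863339 -0.47392488  0.24550343]
```

View pics/s23.png

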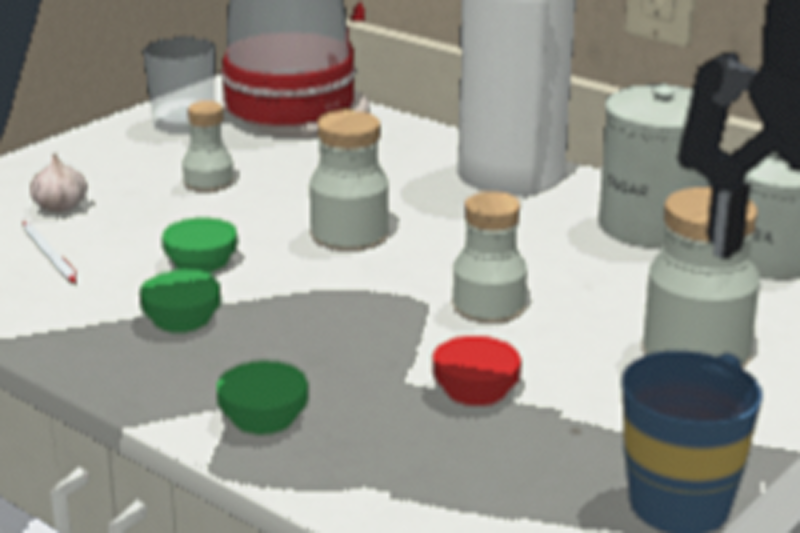

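View pics/t23.png

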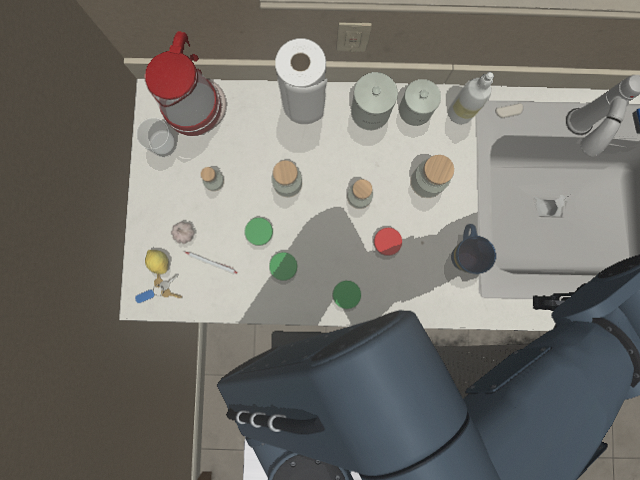

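View pics/o23.png

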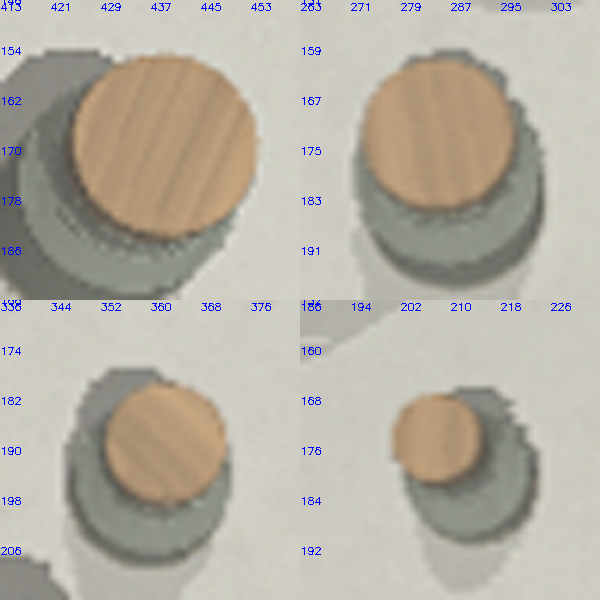

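Both views show all four jars closed with lids flat and centred. Mug (475,254), garlic (182,232) and the look-alikes are unmoved, and the gripper is clear and open. Handing in.

```bash
python3 -c "
from rig import *
print(sign_off())"
```

```text
the job is handed in; nothing more can be done
None
```

All four jars are closed with the lid of their own size, and I handed the job in at about 35 s of the 90 s allowed. I took the lids off the stack one at a time, smallest first. Before carrying each lid, I squeezed it along both axes so its position was known from the arm.

- **Last checks:** both cameras show every lid lying flat and centred on its jar, all jars upright, and the mug, garlic and green and red look-alikes where they were. The gripper was open and clear of everything.
- **Jar 4, what went wrong:** the first lowering stopped about 8 mm above home, with 34 N at the wrist. I took this to be the fingertips meeting the lip. I backed off, shifted 2 mm (18 N on the retry) and released with the plug about 5 mm inside the mouth. The lid dropped in and seated flat. Jar 4 may have been nudged by a millimetre or two.
- **Jars 1 to 3:** I gripped these lids higher, and they went in with no noticeable force.
- **Camera disagreement:** the scene camera disagreed with the arm by about 1 px, and the top camera by about 0.4 px. I allowed for both before each placing.

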